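Seat a handle blank in the jig and drive the lock pin

ROBOT

A 6-joint arm with a two-finger parallel gripper is mounted at the origin on the work surface. World frame = base frame: x ahead of the robot, y to its left, z up, the work surface at z = 0. Lengths are in m, angles in rad, forces in N, time in s.
With the tool pointing down it reaches from about 0.275 to 0.725 m from the base axis. Payload 5.6 kg.
Tool frame: the origin (TCP) lies at the very end of the fingers, on their centre line; the grasp point (between the pads) lies robot.pinch_z behind it (robot.pinch_z is the distance from the TCP to the grasp point, in m); x points along the fingers, y is the direction in which the jaws open and shut, and the axes are right-handed (so a half turn about x gives the same grasp; the last joint's range is limited). The gripper opens to 85 mm and grips with 20 to 120 N. Pads are 22 mm wide; open, the fingers measure 114 mm over their backs; the gripper's body (76 mm by 85 mm) begins 54 mm behind the grasp point. The pads swing forward as they close: fully open they stand 13 mm farther back than shut.
Start: joints at [-0.973, 0.255, 0.108, 0, -1.424, -0.285], TCP at [0.169, -0.523, 0.231] pointing down, gripper open.
Joint ranges: [-2.95, 2.95], [-1.21, 1.97], [-1.09, 1.5], [-2.87, 1.71], [-2.94, -0.07], [-3.05, 3.05]. Speed limits (rad/s): [2.57, 2.57, 3.14, 3.14, 3.14, 3.14].

INTERFACE

Orientations are given as a rotation vector (axis times angle).
In Python, from cell import robot, vision, job gives the robot as it stands.
- The arm moves only by the tool jog_arm, never from a script. Its argument "targets" is a list of rows, each a list of 4 numbers: the shift along the tool's x, y, z in mm, then the turn about the tool's x in degrees. A call has 1 to 8 rows; each row is the pose to reach, as a shift and turn from the pose measured when the call began, along the tool's axes at that moment; what a row does not reach only later rows make up. A row lasts 1/12 s, in which the tool goes at most 41.7 mm and 7.16 degrees, less where a joint would pass 70% of its speed; a pose out of reach is approached as far as the arm can. A call with a gripper value outside its range is refused whole. "jaw" is the closure, from -1 (fully open) to 1 (shut), so that 0 is half open, set as the call begins (left out, the last holds). The fingers move at their own pace and stop on an object; "squeeze" is the grip in N (left out, the last holds). Time passes only in rows, so rows that repeat a pose let the fingers close. It gives the time, the measured TCP pose, the force and the opening at its end, in the units of the state.
- robot.observe(): the state, without advancing time (a new reading comes with each control period).
- vision.read_camera(name): name is "scene" or "top" or "wrist"; returns a dict with "pixels" (480x640x3 uint8, red, green, blue), "range_z" (480x640 float32, m along the optical axis (not along the pixel's ray), 0 where there is no reading), "mtx" (3x3 intrinsics, pixels), "dist" ([k1, k2, p1, p2, k3] as OpenCV has them; the pictures are not rectified), "extrinsics" (4x4, takes a point from camera to world coordinates). Camera axes: x right, y down, z forward; pixel columns grow to the right and rows downward; lengths in m; the calibration is good to about 2 mm. A picture is of the moment at which its call begins.
- job.close_job(): hands the job in, once; it reports no verdict.
Trained networks look in a picture, given as the dict that the camera call returned (one of the last four; its "shot" number tells which), for a name from the list of things; names that differ only in an ending like _2 or _b are one class to them, and where a whole thing is asked for, a point or a joint stands for the part that bears it (a point fixed in the world has none). Each returns a list of dicts, best first, with "confidence" (0 to 1); they miss things now and then, are a little off and sometimes report something else, mostly with a low value. They report only what shows in the picture. A call takes as long as a camera call. They do not tell look-alikes from the thing itself.
- vision.silhouettes(picture, name): "pixels" (480x640 bool, what is visible of it).
- vision.place_of(picture, name): "centre" ([x, y, z] in m, in world coordinates, good to about 4 mm: a listed point, or the origin of a listed thing).
The state is a dict: "time": time; "joint_positions": joint angles; "qd": joint speeds; "tau": joint torques, N m; "position": TCP position; "eef_rot": TCP orientation; "ft_force": force on the tool from outside, world axes, zero at the start; "moment": the same for the moment, N m; "finger_gap": finger opening in m.
Only numpy, scipy, OpenCV 4.12 (cv2) and the standard library are available. Lean on these libraries where they do the work, as an engineer would, in place of code of your own. Each camera call takes 0.05 s, during which the arm holds its last target.

TASK

Lift the setup block out of the jig and lay it on the bench, clear of the jig, then seat the handle blank with the narrow tenon fully down and square in the jig's pocket, its tenon in the slot, and let go of it. Then use the mallet to drive the jig's sprung pin fully home, so that the lock tongue slides over the tenon; nothing but the mallet may push the pin. Finally stand the mallet back on the bench on its head, clear of the jig, and leave everything else where it is.

Things in the scene. Friction and masses are not known exactly. Their poses are not given: they have to be found in the camera images.
- pocket (a point): Centre of the floor of the fixed jig's main pocket, 12 mm above the bench. +x runs along the jig towards its tenon slot and pin, z up. The pocket is 93 mm long (x) and 43 mm wide (y), with walls 14 mm tall that have 4 mm 45-degree lead-ins. Beside its middle (x -26 to 26 mm) there are no walls: gaps for fingers, down to floor level. The blank's underside rests on this floor.
- slot (a point): Centre of the floor of the jig's tenon slot, 62 mm from pocket along +x, same floor height and axes. The slot is 25 mm wide, from the main pocket's end (x 46.5 mm of pocket) to x 78 mm, walls 14 mm tall.
- jig: The whole jig, fixed: plywood base plate 12 mm thick with aluminium walls; origin on the bench straight under pocket, same axes. Plate from x -64.5 to 140 mm, 86 mm wide. Beyond the slot a dark steel housing, x 84 to 140 mm, 60 mm wide, top 47 mm above the bench, carries the pin.
- blank_center (a point): The handle blank to use: brown hardwood block with a NARROW tenon. Body 90 (x) x 40 (y) x 44 (z) mm; this point is the body's centre, 22 mm above its underside. The tenon, 22 mm wide, 22 mm tall, underside level with the body's, runs along +x from 45 to 75 mm from this point. About 0.16 kg. Seated, this point is 22 mm above pocket with axes parallel, +x the same way.
- wide_blank_center (a point): A blank of the same wood and body but with a WIDE tenon, 34 mm (30 mm long, 22 mm tall), that does not fit this jig. Point and axes as for the narrow-tenon blank. Leave it.
- plain_block_center (a point): A plain block of the same wood without tenon, 120 x 40 x 44 mm; its centre, x along it. Leave it.
- setup_block_center (a point): Plain pale wooden setup block, 80 (x) x 36 (y) x 44 (z) mm, that starts lying loosely in the jig's main pocket, long side along the pocket, and must come out first. This point is its centre, 22 mm above its underside. About 0.09 kg.
- mallet_head (a point): Centre of the mallet's round black rubber head, 58 mm across, 76 mm tall. The mallet stands on one flat face of the head, 38 mm below this point; z up. The wooden handle leaves the head level along the mallet's -x, at half the head's height, to 160 mm from this point; it is 24 mm wide (y), 28 mm tall. About 0.42 kg.
- mallet_grip (a point): Place to grip the mallet from above: handle's centre line, 65 mm from the head's centre (along -x), 38 mm above the striking face. Axes as mallet_head.
- pin_top (a point): Centre of the top of the jig's upright round steel pin, 18 mm across, on the housing at x = 112 mm, y = 0 of pocket. Up, it stands 20 mm proud of the housing (67 mm above the bench); driven home, 4 mm proud.
- lock_pin (a joint): How far the pin is down, in m: 0 up, 0.016 fully home. Pushing it takes 7 to 10 N (a light spring and friction); friction holds it where it is left. As it goes down, a flat steel lock tongue (20 mm wide) slides the same distance out of the housing towards the pocket, 2 mm above the top of a seated tenon.
- sanding_block_mid (a point): Bystander, cork sanding block 70 x 45 x 30 mm, lying flat. Point half-way up, at its centre. Leave it.
- oil_can_mid (a point): Bystander, steel can, 66 mm across, 100 mm tall, upright. Point half-way up, at its centre. Leave it.
- glue_bottle_mid (a point): Bystander, white plastic bottle, 54 mm across, 150 mm tall, upright. Point half-way up, at its centre. Leave it.
- jar_mid (a point): Bystander, amber glass jar, 56 mm across, 70 mm tall, upright. Point half-way up, at its centre. Leave it.
- file_mid (a point): Bystander, file with a wooden handle, 240 mm long, 24 mm wide, lying flat, x axis along it; its ends lie 120 mm either way. Point half-way up, at its centre. Leave it.
- steel_bar_mid (a point): Bystander, flat steel bar 180 x 35 x 6 mm, lying flat, x axis along it. Point half-way up, at its centre. Leave it.
- brush_cup_mid (a point): Bystander, white ceramic cup without handle, 76 mm across, 85 mm tall. Point half-way up, at its centre. Leave it.
Things that resemble listed ones, but are neither listed nor needed, are in the scene too. What is shaped like the part that bears mallet_head but turquoise is not meant.

How it is judged:
On the way, in this order (a step that is already met when the one before it is completed fails the run):
1. the narrow-tenon blank is seated flat in the pocket and released, with the pin still up (horizontal distance between blank_center and pocket below 0.004 m and z of blank_center in the frame of pocket between 0.019 and 0.0245 m and angle between the x axis of blank_center and the x axis of pocket, either way round below 0.05 rad and angle between blank_center's own z axis and vertical below 0.035 rad and value of joint lock_pin below 0.004 m and contact force between the fingers and blank below 0.1 N), for 0.2 s.
2. the mallet pushes the pin down past two thirds of its travel, the blank still seated (horizontal distance between blank_center and pocket below 0.004 m and z of blank_center in the frame of pocket between 0.019 and 0.0245 m and angle between the x axis of blank_center and the x axis of pocket, either way round below 0.05 rad and angle between blank_center's own z axis and vertical below 0.035 rad and value of joint lock_pin above 0.0105 m and contact force between mallet and lock_pin above 0.5 N).
At the end, for the whole second after the job is handed in: Narrow-tenon blank in the pocket: within 4 mm in plan, 19 to 24.5 mm above the floor (centre), 0.05 rad in yaw, 0.035 rad in tilt. Pin over 13.5 mm down. Mallet upright on the bench (head centre 34 to 42 mm up, tilt under 0.08 rad). Setup block on the bench. Both off the jig, all at rest (horizontal distance between blank_center and pocket below 0.004 m and z of blank_center in the frame of pocket between 0.019 and 0.0245 m and angle between the x axis of blank_center and the x axis of pocket, either way round below 0.05 rad and angle between blank_center's own z axis and vertical below 0.035 rad and height (world z) of setup_block_center below 0.045 m and contact force between each of setup_block, mallet and jig below 0.1 N and linear speed of each of setup_block, mallet, blank below 0.02 m/s and value of joint lock_pin above 0.0135 m and height (world z) of mallet_head between 0.034 and 0.042 m and angle between mallet_head's own z axis and vertical below 0.08 rad); the robot touches nothing.
It fails at once if something other than the mallet pushes the pin (gripper, arm or blank) (contact force between any of the fingers, the arm, blank and lock_pin above 0.5 N).
It fails at once if a bystander or one of the other two blocks is shifted by more than 20 mm (distance of any of sanding_block_mid, oil_can_mid, glue_bottle_mid, jar_mid, file_mid, steel_bar_mid, brush_cup_mid, wide_blank_center, plain_block_center from where it was at the start of the episode above 0.02 m).
It also fails if it takes over 72 s, if anything falls off the work surface, if the arm or the gripper's body presses on something with over 40 N, if the wrist force passes 120 N, or if a joint passes its speed limit or range.

## Working session

There is one attempt and no reset: what is moved stays moved. The work goes in short steps, Python scripts to look and compute and a tool call to move; the robot and the scene stay as the last step left them, time stands still between calls to the robot, and variables do not carry over. Pictures are saved under pics/ and viewed, and the job is handed in when it is done.

Besides the shell and the picture viewer there is one more tool, called after "Call:" as name([rows], argument=value, ...), one row to a line, values as JSON. jog_arm: Moves the arm, as the interface text tells. Its arguments: {"type":"object","properties":{"targets":{"type":"array"},"jaw":{"type":"number"},"squeeze":{"type":"number"}},"required":["targets"]}

```bash
ls; mkdir -p pics
python3 - <<'E'
from cell import robot, vision, job
import cv2,numpy as np
s=robot.observe();print(s, robot.pinch_z)
for n in ["scene","top"]:
    p=vision.read_camera(n);cv2.imwrite(f"pics/{n}0.png",p["pixels"][:,:,::-1])
    print(n,p["extrinsics"].round(3).tolist())
    for k in ["pocket","slot","jig","blank_center","wide_blank_center","plain_block_center","setup_block_center","mallet_head","mallet_grip","pin_top"]:
        print(k,[(np.round(d["centre"],4).tolist(),round(d["confidence"],2)) for d in vision.place_of(p,k)])
E
```

```text
pics
{'time': 0.0, 'joint_positions': array([-9.73374307e-01,  2.55762560e-01,  1.07019320e-01, -4.51870903e-04,
       -1.42389360e+00, -2.84582286e-01]), 'qd': array([ 0.00113929, -0.00065526,  0.00082188, -0.00018451, -0.00043442,
       -0.00045846]), 'tau': array([ 6.69772016e-04, -3.86624157e+01,  2.37943894e+01,  5.36534429e+00,
       -6.11343799e-03, -1.13905327e-05]), 'position': array([ 0.16916162, -0.52283069,  0.23039692]), 'eef_rot': array([-0.24402123,  1.55720353,  0.24694527]), 'ft_force': array([ 0.45116264, -0.28217984,  0.17408093]), 'moment': array([-0.0024817 ,  0.07560614,  0.01274019]), 'finger_gap': 0.08563925394747253} 0.0187
scene [[-0.634, 0.554, -0.539, 1.165], [0.773, 0.465, -0.431, 0.526], [0.012, -0.69, -0.723, 0.89], [0.0, 0.0, 0.0, 1.0]]
pocket [([0.4652, -0.1112, 0.0151], 0.89), ([0.379, 0.2759, 0.0193], 0.45)]
slot [([0.4612, -0.0464, 0.0109], 0.96)]
jig [([0.4701, -0.1078, -0.0027], 0.62)]
blank_center [([0.3767, 0.2795, 0.0179], 0.73)]
wide_blank_center []
plain_block_center [([0.5348, 0.36, 0.0239], 0.68), ([0.4005, -0.2978, 0.0403], 0.45)]
setu
[... 385 characters left out ...]
76], [0.0, 0.0, 0.0, 1.0]]
pocket [([0.3921, -0.3636, 0.0369], 0.63)]
slot [([0.4574, -0.0404, 0.0144], 0.76), ([0.6643, 0.4348, 0.0521], 0.38)]
jig [([0.4692, -0.1091, -0.001], 0.89)]
blank_center [([0.3819, 0.2731, 0.0173], 0.91)]
wide_blank_center [([0.6742, 0.1832, 0.0228], 0.7)]
plain_block_center [([0.537, 0.3586, 0.0231], 0.56), ([0.392, -0.3619, 0.038], 0.23)]
setup_block_center [([0.4645, -0.1111, 0.0347], 0.88), ([0.3885, 0.4394, 0.0734], 0.74), ([0.3398, 0.1313, 0.0171], 0.7)]
mallet_head [([0.4012, -0.2942, 0.0382], 0.86), ([0.2806, -0.3563, 0.0383], 0.61)]
mallet_grip [([0.2143, -0.3382, 0.041], 0.98), ([0.3894, -0.3633, 0.0349], 0.89)]
pin_top [([0.4522, 0.0025, 0.0697], 0.56)]
```

View pics/scene0.png

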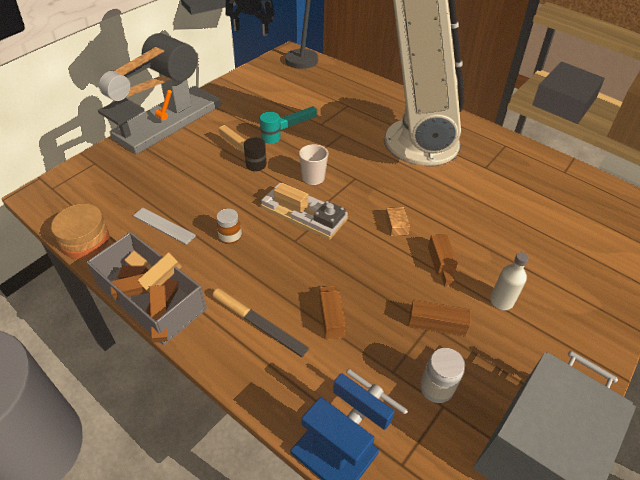

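View pics/top0.png

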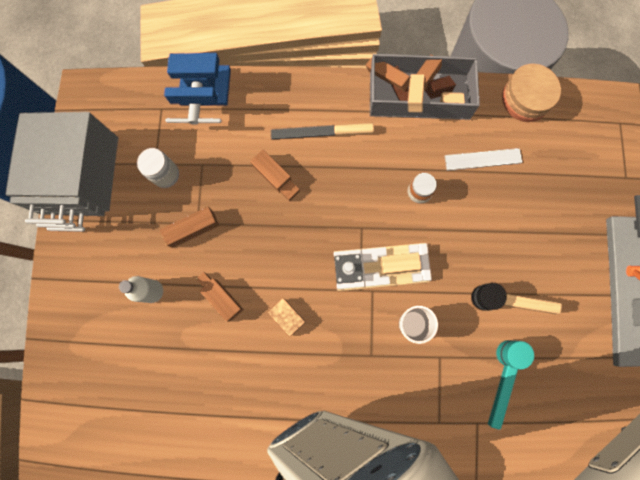

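The scene picture shows the jig at px (305,205), the black mallet at (255,153) and a turquoise look-alike at (270,127). The two tenoned blanks are at top px (220,297) and (275,175), and the plain block at (188,227). Next I'll measure poses from depth.

```bash
cat > h.py <<'E'
import cv2,numpy as np
from cell import robot, vision, job
from scipy.spatial.transform import Rotation as R
def cloud(p):
    z=p["range_z"]; v,u=np.indices(z.shape)
    n=cv2.undistortPoints(np.stack([u,v],-1).reshape(-1,1,2).astype(np.float64),p["mtx"],p["dist"]).reshape(480,640,2)
    P=np.dstack([n*z[...,None],z]); E=p["extrinsics"]
    W=P@E[:3,:3].T+E[:3,3]; W[z==0]=np.nan
    return W
def project(p,W):
    E=np.linalg.inv(p["extrinsics"]); r,_=cv2.Rodrigues(E[:3,:3])
    return cv2.projectPoints(np.asarray(W,float).reshape(-1,3),r,E[:3,3],p["mtx"],p["dist"])[0].reshape(-1,2)
def ortho(p,W,x0,x1,y0,y1,res=0.001,zlo=-.01,zhi=.2,holes=True):
    "top-down colour raster; row=x descending, col=y descending"
    H=int((x1-x0)/res);Wd=int((y1-y0)/res)
    im=np.zeros((H,Wd,3),np.uint8);hm=np.full((H,Wd),np.nan)
    m=np.isfinite(W[...,0]); m&=np.nan_to_num((W[...,2]>zlo)&(W[...,2]<zhi))
    pts=W[m];c=p["pixels"][m];o=np.argsort(pts[:,2]);pts=pts[o];c=c[o]
    r=((x1-pts[:,0])/res).astype(int);k=((y1-pts[:,1])/res).astype(int)
    g=(r>=0)&(r<H)&(k>=0)&(k<Wd); im[r[g],k[g]]=c[g];hm[r[g],k[g]]=pts[g,2]
    return im,hm
def rect(W,c,rad,zlo,zhi):
    m=np.nan_to_num((W[...,2]>zlo)&(W[...,2]<zhi)&(np.hypot(W[...,0]-c[0],W[...,1]-c[1])<rad)).astype(bool)
    q=W[m]; r=cv2.minAreaRect((q[:,:2]*1000).astype(np.float32)); return r,len(q),np.median(q[:,2])
E
python3 - <<'E'
from h import *
T=vision.read_camera("top");S=vision.read_camera("scene")
np.save("T.npy",T,allow_pickle=True);np.save("S.npy",S,allow_pickle=True)
for nm,p in(("top",T),("scene",S)):
    W=cloud(p)
    for n,c in dict(b1=(.38,.276),b2=(.67,.183),plain=(.536,.359),setup=(.467,-.11)).items():
        z=(.038,.054) if n!='setup' else (.05,.065)
        print(nm,n,rect(W,c,.08 if n!='setup' else .055,*z)); 
        if n[0]=='b': print('   tenon',rect(W,c,.09,.016,.028))
    print(nm,'mallet',rect(W,(.40,-.297),.05,.07,.085),rect(W,(.395,-.40),.065,.045,.06))
    print(nm,'turq',rect(W,(.28,-.356),.05,.07,.085))
a=T["pixels"][230:340,170:450];a=cv2.resize(a,None,fx=2.8,fy=2.8,interpolation=cv2.INTER_CUBIC)
b=T["pixels"][130:240,170:450];b=cv2.resize(b,None,fx=2.8,fy=2.8,interpolation=cv2.INTER_CUBIC)
cv2.imwrite("pics/z1.png",np.vstack([b[:290],a])[:600,:,::-1])
E
```

```text
top b1 (((377.4825439453125, 277.47052001953125), (90.92999267578125, 41.76933288574219), 44.7426872253418), 822, np.float64(0.043689467671120696))
   tenon (((390.92437744140625, 284.556884765625), (122.240478515625, 37.89738464355469), 41.30105209350586), 159, np.float64(0.021730548960102514))
top b2 (((669.475341796875, 184.09703063964844), (92.39529418945312, 39.021087646484375), 45.69477081298828), 704, np.float64(0.04331895013313192))
   tenon (((656.5633544921875, 173.82150268554688), (120.07081604003906, 37.19749450683594), 49.12084197998047), 252, np.float64(0.021197904311645477))
top plain (((535.8118896484375, 360.49847412109375), (41.89447784423828, 120.58519744873047), 27.674850463867188), 973, np.float64(0.04349472869748339))
top setup (((467.2832946777344, -106.5677490234375), (36.47212219238281, 78.70172119140625), 8.16871166229248), 615, np.float64(0.05555759001153282))
top mallet (((398.5438537597656, -296.3018798828125), (54.02670669555664, 55.79572677612305), 0.3710572421550751), 573, np.float64(0.0751083135024384)) (((384.3664245605469, -394.88226318359375), (122
[... 895 characters left out ...]
, (44.5627555847168, 119.48767852783203), 25.712709426879883), 991, np.float64(0.04265708857106432))
scene setup (((468.68359375, -106.50086975097656), (40.17467498779297, 82.35450744628906), 9.969602584838867), 349, np.float64(0.05465468600827439))
scene mallet (((402.1739196777344, -297.01336669921875), (54.9906120300293, 57.45280456542969), 16.744935989379883), 230, np.float64(0.07506506219230674)) (((387.3513488769531, -397.7652282714844), (118.79418182373047, 26.599285125732422), 80.19270324707031), 207, np.float64(0.050087887358037264))
scene turq (((281.7870178222656, -351.7401428222656), (60.248779296875, 54.734649658203125), 42.350894927978516), 196, np.float64(0.07452511920537946))
```

View pics/z1.png

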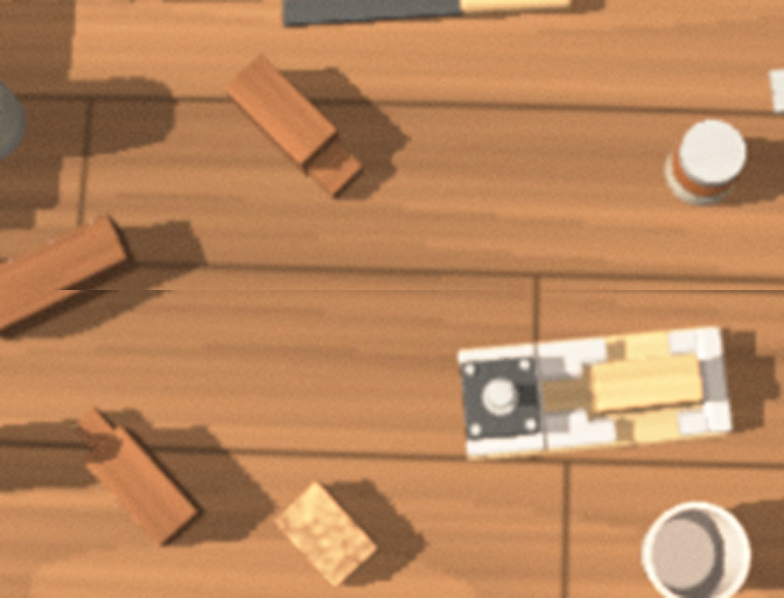

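The narrow-tenon blank is the one at zoom (140,480), with its tenon pointing to the upper left. The wide one is at (295,125) in the zoom. Next I'll fit the jig.

Run:
```python
from h import *
for nm in "TS":
    p=np.load(nm+".npy",allow_pickle=True).item(); W=cloud(p)
    print(nm,'whole',rect(W,(.462,-.073),.135,.008,.03))
    print('housing',rect(W,(.453,.003),.06,.042,.053))
    print('pin',rect(W,(.453,.003),.03,.06,.08))
    m=np.nan_to_num((W[...,2]>.021)&(W[...,2]<.03)&(np.hypot(W[...,0]-.462,W[...,1]+.073)<.135)).astype(bool)
    im,hm=ortho(p,W,.38,.55,-.2,.07,.0025)
    h=np.nan_to_num(hm)*3500
    cv2.imwrite(f"pics/hm{nm}.png",cv2.resize(np.vstack([im[...,::-1],cv2.cvtColor(np.clip(h,0,255).astype(np.uint8),cv2.COLOR_GRAY2BGR)]),None,fx=4,fy=4,interpolation=0))
```

```text
T whole (((418.26446533203125, -74.05570220947266), (171.64747619628906, 204.21678161621094), 6.793856620788574), 2150, np.float64(0.023027968035198576))
housing (((452.7113342285156, 4.427253723144531), (58.421348571777344, 56.40068817138672), 7.212564468383789), 645, np.float64(0.04645932123385932))
pin (((451.4293212890625, 4.531065940856934), (14.816822052001953, 14.730830192565918), 1.5295114517211914), 57, np.float64(0.06576993079401272))
S whole (((419.5972900390625, -76.4884033203125), (178.4519805908203, 210.7215576171875), 6.724859714508057), 1404, np.float64(0.021026772342907507))
housing (((454.2108154296875, 5.364406585693359), (64.28475189208984, 56.00498962402344), 7.707882404327393), 363, np.float64(0.045745727963592))
pin (((454.2799377441406, 4.631582260131836), (21.29103660583496, 14.38420295715332), 37.74699401855469), 40, np.float64(0.0649149856432309))
```

View pics/hmT.png

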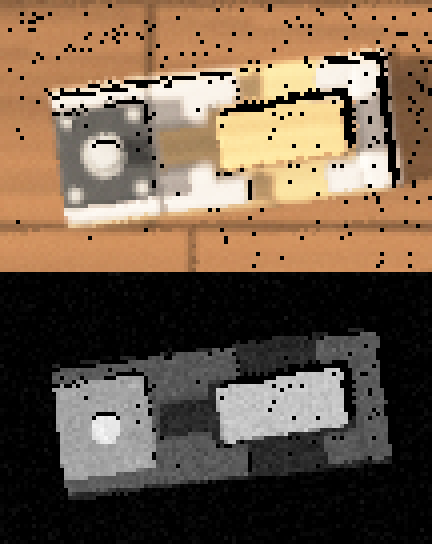

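```bash
cat >> h.py <<'E'
def need(xyz,jawyaw):
    "shift in tool axes (mm) and turn (deg) from here to TCP xyz with jaw line along jawyaw (deg), nearest half turn"
    s=robot.observe(); M=R.from_rotvec(s["eef_rot"]).as_matrix()
    d=M.T@(np.array(xyz)-s["position"])*1000
    a=np.radians(jawyaw); v=M.T@np.array([np.cos(a),np.sin(a),0])
    t=np.degrees(np.arctan2(v[2],v[1])); alt=[t,t+180 if t<0 else t-180]
    print("pos",s["position"].round(4),"down",M[:,0].round(3),"jaw dir",M[:,1].round(3),"yaw",round(np.degrees(np.arctan2(M[1,1],M[0,1])),1),"F",s["ft_force"].round(1),"gap",round(s["finger_gap"],4),"j",s["joint_positions"].round(2),"t",round(s["time"],2))
    print("need",d.round(1),"turn",np.round(alt,1))
E
python3 - <<'E'
from h import *
need((.468,-.1066,.20),7)
E
```

```text
pos [ 0.1693 -0.5233  0.2313] down [ 0. -0. -1.] jaw dir [-0.308  0.951 -0.   ] yaw 107.9 F [ 0.  -0.2  0.5] gap 0.0852 j [-0.97  0.26  0.11 -0.   -1.42 -0.28] t 1.2
need [ 31.3 304.5 412.4] turn [100.9 -79.1]
```

Call:
jog_arm([
  [3,24,32,-6],
  [6,48,64,-12],
  [9,72,96,-18],
  [11,96,128,-24],
  [13,120,160,-30],
  [15,144,192,-36],
  [17,168,224,-42],
  [20,190,256,-48],
], jaw=-1)

```text
time: 1.87
position: [0.3551, -0.2619, 0.2118]
eef_rot: [-0.899, 1.377, 0.897]
ft_force: [0.6, -0.8, 0.2]
finger_gap: 0.0857
```

Run:
```python
from h import *
need((.468,-.1066,.20),7)
```

```text
pos [ 0.3551 -0.2619  0.2118] down [ 0.001 -0.    -1.   ] jaw dir [-0.915  0.403 -0.001] yaw 156.2 F [ 0.6 -0.8  0.2] gap 0.0857 j [-0.28  0.04 -0.19  0.   -1.33 -0.14] t 1.87
need [ 11.8 -40.7 187.7] turn [149.2 -30.8]
```

Call:
jog_arm([
  [3,-8,36,-7],
  [6,-16,72,-14],
  [8,-24,108,-21],
  [10,-32,144,-28],
  [12,-41,170,-31],
  [12,-41,188,-31],
  [12,-41,188,-31],
])

```text
time: 2.45
position: [0.4698, -0.1038, 0.1993]
eef_rot: [-1.304, 1.145, 1.303]
ft_force: [0.1, 0.4, -0.2]
finger_gap: 0.0854
```

Run:
```python
from h import *
need((.468,-.1066,.017),7)
p=vision.read_camera("wrist");cv2.imwrite("pics/w1.png",p["pixels"][:,:,::-1])
W=cloud(p);np.save("w1.npy",p,allow_pickle=True)
print(rect(W,(.468,-.107),.055,.05,.065)); print(rect(W,(.453,.004),.05,.042,.053),rect(W,(.453,.004),.03,.06,.08))
for k in ["setup_block_center","pocket","slot","jig","pin_top"]:
    print(k,[(np.round(d["centre"],4).tolist(),round(d["confidence"],2)) for d in vision.place_of(p,k)])
```

```text
pos [ 0.4698 -0.1038  0.1993] down [ 0.001  0.    -1.   ] jaw dir [-0.992 -0.129 -0.001] yaw -172.6 F [ 0.1  0.4 -0.2] gap 0.0854 j [ 0.11  0.13 -0.13  0.   -1.31  0.02] t 2.45
need [182.3   2.3  -2.5] turn [-179.6    0.4]
(((468.2584533691406, -108.02499389648438), (36.009761810302734, 79.99576568603516), 7.918603897094727), 3519, np.float64(0.05562916492079384))
(((454.5226135253906, 2.9587974548339844), (60.18675994873047, 57.55498123168945), 6.788171768188477), 2554, np.float64(0.04680535018252627)) (((454.29937744140625, 3.3714189529418945), (16.45897102355957, 17.87132453918457), 8.22150707244873), 284, np.float64(0.06643506372487051))
setup_block_center [([0.4665, -0.113, 0.0339], 0.9)]
pocket []
slot [([0.4606, -0.0478, 0.0117], 0.63)]
jig []
pin_top [([0.4508, 0.0002, 0.0638], 0.7), ([0.6726, 0.1842, 0.0217], 0.44)]
```

View pics/w1.png

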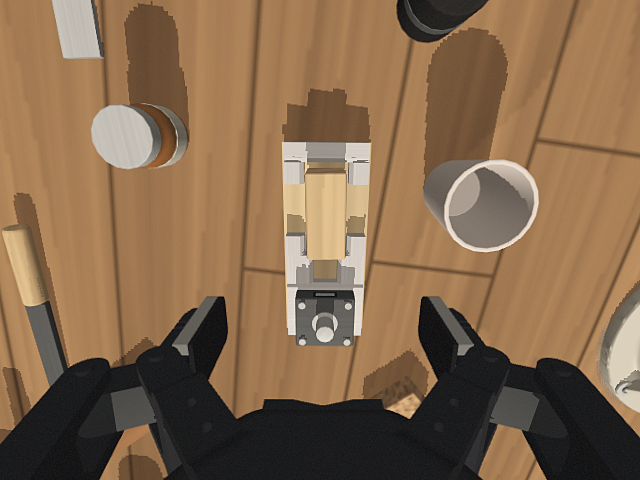

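The wrist picture shows the setup block at px (326,213), the pin at (324,325) and the cup at (480,205) close to the right finger's side. I'll narrow the jaws before going down.

Run:
```python
from h import *
need((.468,-.108,.018),7.5)
p=np.load("w1.npy",allow_pickle=True).item();W=cloud(p)
print('cup',rect(W,(.37,-.13),.06,.08,.095))
# jig outline fit
m=np.nan_to_num((W[...,2]>.02)&(W[...,2]<.03)&(abs(W[...,0]-.46)<.07)&(abs(W[...,1]+.073)<.12)).astype(bool)
q=W[m];print(cv2.minAreaRect((q[:,:2]*1000).astype(np.float32)),len(q))
```

```text
pos [ 0.4681 -0.1071  0.2   ] down [ 0.002 -0.001 -1.   ] jaw dir [-0.992 -0.125 -0.002] yaw -172.8 F [-0.5 -0.3  0. ] gap 0.0853 j [ 0.1   0.13 -0.13  0.   -1.31  0.02] t 2.75
need [182.    0.5  -0.7] turn [179.7  -0.3]
cup (((347.2376708984375, -138.48773193359375), (60.14154815673828, 76.12228393554688), 20.470609664916992), 1181, np.float64(0.08413461080070861))
((463.3287048339844, -69.47482299804688), (80.24822235107422, 205.64852905273438), 6.865812301635742) 6105
```

Call:
jog_arm([
  [30,1,-4,0],
  [60,1,-4,0],
  [90,1,-4,0],
  [90,1,-4,0],
], jaw=-0.35)

```text
time: 3.08
position: [0.4633, -0.1116, 0.1048]
eef_rot: [-1.294, 1.154, 1.306]
ft_force: [-0.7, 0.2, 0.4]
finger_gap: 0.0576
```

Run:
```python
from h import *
need((.468,-.108,.018),7.5)
```

```text
pos [ 0.4633 -0.1116  0.1048] down [-0.009  0.001 -1.   ] jaw dir [-0.992 -0.122  0.009] yaw -173.0 F [-0.7  0.2  0.4] gap 0.0576 j [ 0.09  0.2  -0.3  -0.   -1.08  0.03] t 3.08
need [86.8 -5.9  2.8] turn [179.5  -0.5]
```

Call:
jog_arm([
  [25,-4,2,-0.4],
  [50,-6,3,-0.4],
  [75,-6,3,-0.4],
  [86,-6,3,-0.4],
  [86,-6,3,-0.4],
  [86,-6,3,-0.4],
])

```text
time: 3.58
position: [0.4689, -0.1083, 0.02]
eef_rot: [-1.3, 1.151, 1.31]
ft_force: [-0.7, 0.3, 0.4]
finger_gap: 0.0577
```

Run:
```python
from h import *
need((.468,-.108,.018),7.5)
```

```text
pos [ 0.4689 -0.1083  0.02  ] down [-0.008  0.    -1.   ] jaw dir [-0.992 -0.129  0.008] yaw -172.6 F [-0.7  0.3  0.4] gap 0.0577 j [ 0.1   0.3  -0.41 -0.   -0.86  0.03] t 3.58
need [2.  0.8 0.4] turn [ 1.799e+02 -1.000e-01]
```

Call:
jog_arm([
  [1,0,0,0],
  [1,0,0,0],
  [1,0,0,0],
  [1,0,0,0],
  [1,0,0,0],
  [1,0,0,0],
  [1,0,0,0],
  [1,0,0,0],
], jaw=1, squeeze=50)

```text
time: 4.25
position: [0.4705, -0.1085, 0.0211]
eef_rot: [-1.302, 1.148, 1.307]
ft_force: [-1.3, -0.6, 7.4]
finger_gap: 0.0355
```

Call:
jog_arm([
  [-15,0,0,0],
  [-40,0,0,0],
  [-70,0,0,0],
  [-80,0,0,0],
  [-80,0,0,0],
])

```text
time: 4.67
position: [0.4731, -0.1085, 0.1048]
eef_rot: [-1.307, 1.143, 1.302]
ft_force: [0.7, -0.6, -1.4]
finger_gap: 0.0354
```

Run:
```python
from h import *
need((.58,0.0,.1),7.5)
p=vision.read_camera("wrist");cv2.imwrite("pics/w2.png",p["pixels"][:,:,::-1])
```

```text
pos [ 0.4731 -0.1085  0.1048] down [ 0.004 -0.    -1.   ] jaw dir [-0.992 -0.13  -0.003] yaw -172.5 F [ 0.7 -0.6 -1.4] gap 0.0354 j [ 0.1   0.21 -0.29  0.   -1.07  0.03] t 4.67
need [   5.2 -120.    93.7] turn [180.  -0.]
```

View pics/w2.png

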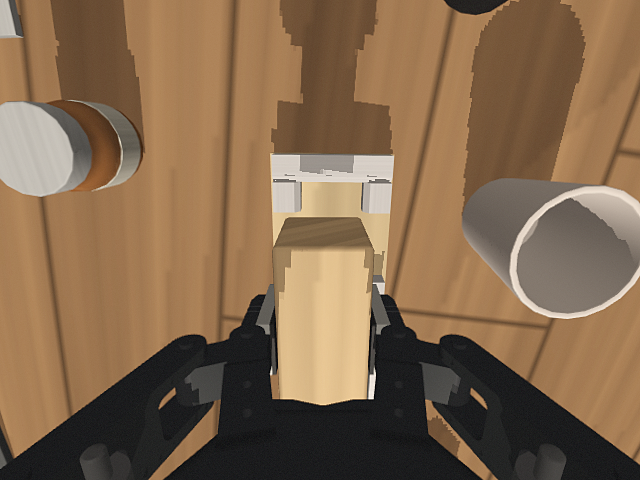

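Call:
jog_arm([
  [0,-32,24,0],
  [0,-64,48,0],
  [0,-96,72,0],
  [0,-120,94,0],
  [30,-120,94,0],
  [60,-120,94,0],
  [80,-120,94,0],
  [80,-120,94,0],
])

```text
time: 5.38
position: [0.5739, 0.0001, 0.0166]
eef_rot: [-1.298, 1.154, 1.312]
ft_force: [-0.4, 0.1, -0.6]
finger_gap: 0.0352
```

Run:
```python
from h import *
need((.58,0.0,.0105),7.5)
```

```text
pos [5.739e-01 1.000e-04 1.660e-02] down [-0.012 -0.001 -1.   ] jaw dir [-0.992 -0.128  0.012] yaw -172.6 F [-0.4  0.1 -0.6] gap 0.0352 j [ 0.27  0.46 -0.16 -0.   -0.96 -0.14] t 5.38
need [ 6.  -6.1 -0.9] turn [ 1.799e+02 -1.000e-01]
```

Call:
jog_arm([
  [3,0,0,0],
  [6,0,0,0],
  [6,0,0,0],
  [6,0,0,0],
])

```text
time: 5.72
position: [0.5745, 0.0001, 0.0116]
eef_rot: [-1.299, 1.153, 1.311]
ft_force: [0.9, -0.5, -1.2]
finger_gap: 0.0355
```

Call:
jog_arm([
  [1,0,0,0],
  [2,0,0,0],
  [2,0,0,0],
])

```text
time: 5.97
position: [0.5748, 0.0001, 0.0101]
eef_rot: [-1.299, 1.152, 1.31]
ft_force: [0.4, -0.5, -1.4]
finger_gap: 0.0352
```

Call:
jog_arm([
  [1,0,0,0],
  [2,0,0,0],
  [2,0,0,0],
  [2,0,0,0],
])

```text
time: 6.3
position: [0.5751, 0.0001, 0.0091]
eef_rot: [-1.3, 1.151, 1.31]
ft_force: [-2.1, 0.2, 5.9]
finger_gap: 0.0355
```

Run:
```python
from h import *
p=vision.read_camera("wrist");cv2.imwrite("pics/w3.png",p["pixels"][:,:,::-1])
p=vision.read_camera("scene");W=cloud(p);cv2.imwrite("pics/s3.png",cv2.resize(p["pixels"][150:300,220:420,::-1],None,fx=4,fy=4))
```

```text
(no output)
```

View pics/s3.png

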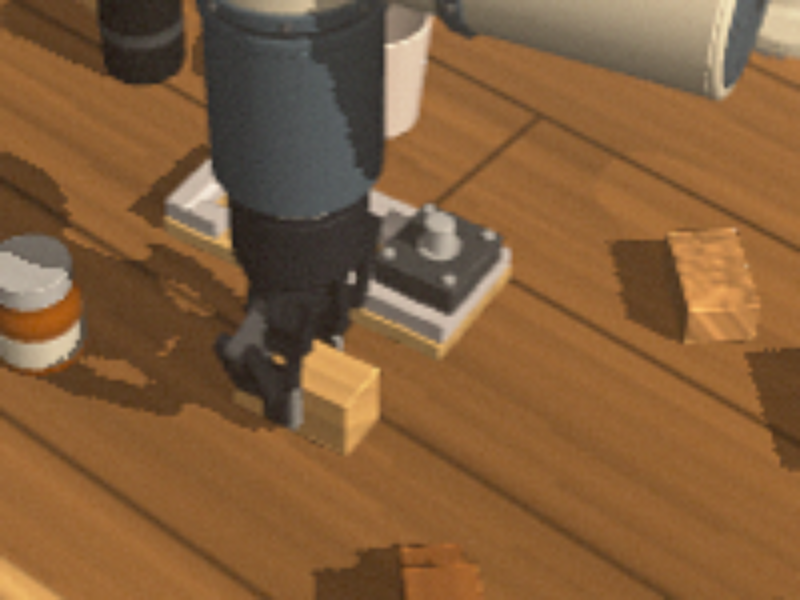

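The block is down on the bench (zoom px (340,395)) and clear of the jig. I'll release it and lift.

Call:
jog_arm([
  [0,0,0,0],
  [0,0,0,0],
  [0,0,0,0],
  [0,0,0,0],
], jaw=-0.3)

```text
time: 6.73
position: [0.5751, 0.0001, 0.009]
eef_rot: [-1.3, 1.151, 1.31]
ft_force: [0.3, -0.0, -0.2]
finger_gap: 0.0554
```

Call:
jog_arm([
  [-30,0,0,0],
  [-70,0,0,0],
  [-110,0,0,0],
  [-150,0,0,0],
  [-190,0,0,0],
  [-190,0,0,0],
])

```text
time: 7.23
position: [0.5808, -0.0002, 0.2086]
eef_rot: [-1.308, 1.14, 1.298]
ft_force: [0.9, 0.7, 1.4]
finger_gap: 0.0554
```

Run:
```python
from h import *
need((.378,0.277,.2),135)
p=vision.read_camera("wrist");W=cloud(p);cv2.imwrite("pics/w4.png",p["pixels"][:,:,::-1])
print('setup',rect(W,(.575,0),.06,.03,.055))
print('housing',rect(W,(.4544,.0032),.05,.042,.053),'pin',rect(W,(.4544,.0032),.03,.06,.08))
```

```text
pos [ 5.808e-01 -2.000e-04  2.086e-01] down [ 0.008 -0.    -1.   ] jaw dir [-0.992 -0.129 -0.008] yaw -172.6 F [0.9 0.7 1.4] gap 0.0554 j [ 0.27  0.32  0.14  0.   -1.38 -0.14] t 7.23
need [  6.9 165.3 301.1] turn [  52.4 -127.6]
setup (((575.1461791992188, 1.0366630554199219), (36.02851867675781, 80.334716796875), 7.392360687255859), 3063, np.float64(0.04362802310280289))
housing (((454.8490905761719, 3.218036651611328), (59.98366165161133, 56.74007034301758), 7.037998676300049), 3099, np.float64(0.04664775094838208)) pin (((454.8265686035156, 3.425874710083008), (16.874418258666992, 16.489044189453125), 62.063995361328125), 314, np.float64(0.06635726680719531))
```

View pics/w4.png

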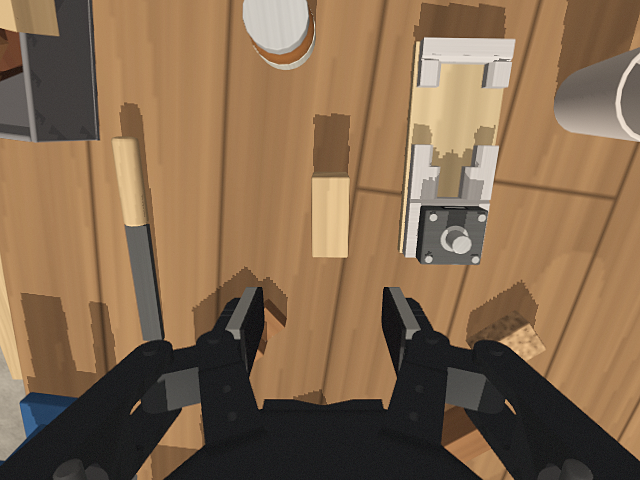

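The setup block lies free at px (330,217), and the jig pocket at (460,110) is empty. On to the blank.

Call:
jog_arm([
  [1,18,36,6.5],
  [2,36,72,13],
  [3,55,108,20],
  [4,75,144,26],
  [5,95,180,33],
  [6,115,216,40],
  [7,140,250,46],
  [7,160,285,52],
], jaw=-0.3)

```text
time: 7.95
position: [0.4021, 0.2389, 0.1964]
eef_rot: [-0.647, 1.471, 0.646]
ft_force: [0.7, 0.7, 0.2]
finger_gap: 0.0551
```

Run:
```python
from h import *
need((.378,0.277,.15),135)
p=vision.read_camera("wrist");W=cloud(p);cv2.imwrite("pics/w5.png",p["pixels"][:,:,::-1])
print('body',rect(W,(.378,.277),.09,.038,.05)); print('tenon',rect(W,(.378+.042,.277+.042),.035,.015,.028))
for k in ["blank_center","wide_blank_center"]:
    print(k,[(np.round(d["centre"],4).tolist(),round(d["confidence"],2)) for d in vision.place_of(p,k)])
```

```text
pos [0.4021 0.2389 0.1964] down [ 0.001  0.    -1.   ] jaw dir [-0.737  0.676 -0.001] yaw 137.4 F [0.7 0.7 0.2] gap 0.0551 j [ 0.87  0.11 -0.17  0.   -1.3  -1.62] t 7.95
need [46.4 43.6 11.7] turn [   2.4 -177.6]
body (((378.77178955078125, 276.71075439453125), (90.1303482055664, 40.273773193359375), 44.90770721435547), 4024, np.float64(0.0437176962992582))
tenon (((418.7898254394531, 311.01043701171875), (49.34128189086914, 25.16246223449707), 61.94679260253906), 388, np.float64(0.021828099478698848))
blank_center [([0.3791, 0.2739, 0.024], 0.85)]
wide_blank_center [([0.671, 0.1827, 0.0217], 0.74)]
```

View pics/w5.png

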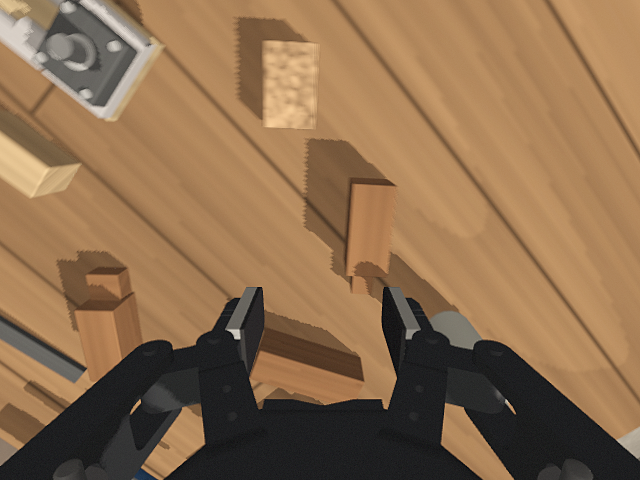

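The picture shows the narrow tenon at px (362,285) and the wide one at (105,280). I'll line up and go down.

Call:
jog_arm([
  [20,20,6,2.5],
  [46,44,12,2.5],
  [46,44,12,2.5],
  [46,44,12,2.5],
  [46,44,12,2.5],
], jaw=-0.3)

```text
time: 8.52
position: [0.3786, 0.2774, 0.1508]
eef_rot: [-0.621, 1.478, 0.62]
ft_force: [-0.7, 0.1, 0.3]
finger_gap: 0.0556
```

Run:
```python
from h import *
need((.3788,0.2767,.009),134.9)
p=vision.read_camera("wrist");W=cloud(p);cv2.imwrite("pics/w6.png",p["pixels"][:,:,::-1])
print('body',rect(W,(.378,.277),.09,.038,.05))
```

```text
pos [0.3786 0.2774 0.1508] down [ 0.002 -0.    -1.   ] jaw dir [-0.713  0.701 -0.002] yaw 135.5 F [-0.7  0.1  0.3] gap 0.0556 j [ 0.97  0.14 -0.25  0.   -1.18 -1.75] t 8.52
need [141.8  -0.4  -0.5] turn [   0.6 -179.4]
body (((378.8819274902344, 276.78546142578125), (90.23930358886719, 40.078521728515625), 44.99995422363281), 5537, np.float64(0.04375416611059693))
```

Call:
jog_arm([
  [35,-0.4,-0.5,0.6],
  [70,-0.4,-0.5,0.6],
  [100,-0.4,-0.5,0.6],
  [100,-0.4,-0.5,0.6],
  [100,-0.4,-0.5,0.6],
])

```text
time: 8.98
position: [0.3796, 0.276, 0.0515]
eef_rot: [-0.613, 1.481, 0.61]
ft_force: [1.0, 0.3, 0.3]
finger_gap: 0.0559
```

Run:
```python
from h import *
need((.3788,0.2767,.009),134.9)
```

```text
pos [0.3796 0.276  0.0515] down [ 0.002 -0.001 -1.   ] jaw dir [-0.705  0.709 -0.002] yaw 134.8 F [1.  0.3 0.3] gap 0.0559 j [ 0.97  0.24 -0.41  0.   -0.93 -1.76] t 8.98
need [42.5  1.1 -0.1] turn [-1.000e-01  1.799e+02]
```

Call:
jog_arm([
  [20,1,0,0],
  [38,1,0,0],
  [42,1,0,0],
  [42,1,0,0],
  [42,1,0,0],
])

```text
time: 9.4
position: [0.3802, 0.2777, 0.0115]
eef_rot: [-0.612, 1.478, 0.611]
ft_force: [-0.2, 0.6, -0.1]
finger_gap: 0.0555
```

Run:
```python
from h import *
need((.3788,0.2767,.009),134.9)
```

```text
pos [0.3802 0.2777 0.0115] down [ 0.004  0.001 -1.   ] jaw dir [-0.705  0.709 -0.002] yaw 134.9 F [-0.2  0.6 -0.1] gap 0.0555 j [ 0.97  0.29 -0.46  0.   -0.82 -1.76] t 9.4
need [ 2.5  0.3 -1.7] turn [ -0. 180.]
```

Call:
jog_arm([
  [1,0,-1.5,0],
  [1,0,-1.5,0],
  [1,0,-1.5,0],
  [1,0,-1.5,0],
  [1,0,-1.5,0],
  [1,0,-1.5,0],
  [1,0,-1.5,0],
], jaw=1, squeeze=50)

```text
time: 9.98
position: [0.3803, 0.2778, 0.0125]
eef_rot: [-0.611, 1.474, 0.612]
ft_force: [-1.5, -0.7, 7.7]
finger_gap: 0.0395
```

Run:
```python
from h import *
need((.3788,0.2767,.009),134.9)
```

```text
pos [0.3803 0.2778 0.0125] down [ 0.007  0.004 -1.   ] jaw dir [-0.706  0.708 -0.003] yaw 134.9 F [-1.5 -0.7  7.7] gap 0.0395 j [ 0.97  0.29 -0.46  0.01 -0.81 -1.76] t 9.98
need [ 3.5  0.3 -1.9] turn [ -0. 180.]
```

Call:
jog_arm([
  [-20,0,0,0],
  [-60,0,0,0],
  [-100,0,0,0],
  [-100,0,0,0],
  [-100,0,0,0],
])

```text
time: 10.4
position: [0.3807, 0.279, 0.1157]
eef_rot: [-0.608, 1.468, 0.615]
ft_force: [0.3, -0.3, -3.0]
finger_gap: 0.039
```

Run:
```python
from h import *
need((.46835,-.1079,.12),187)
p=vision.read_camera("wrist");W=cloud(p);cv2.imwrite("pics/w7.png",p["pixels"][:,:,::-1])
s=robot.observe()["position"]
z=W[...,2];print('body',rect(W,s,.1,s[2]+.03-.003,s[2]+.045))
```

```text
pos [0.3807 0.279  0.1157] down [ 0.011  0.009 -1.   ] jaw dir [-0.706  0.708 -0.002] yaw 134.9 F [ 0.3 -0.3 -3. ] gap 0.039 j [ 0.97  0.16 -0.32  0.   -1.08 -1.76] t 10.4
need [  -6.9 -335.9 -211. ] turn [-52.1 127.9]
body (((374.3717041015625, 273.6982421875), (86.5020980834961, 68.42547607421875), 69.96649932861328), 20994, np.float64(0.14687314076229868))
```

View pics/w7.png

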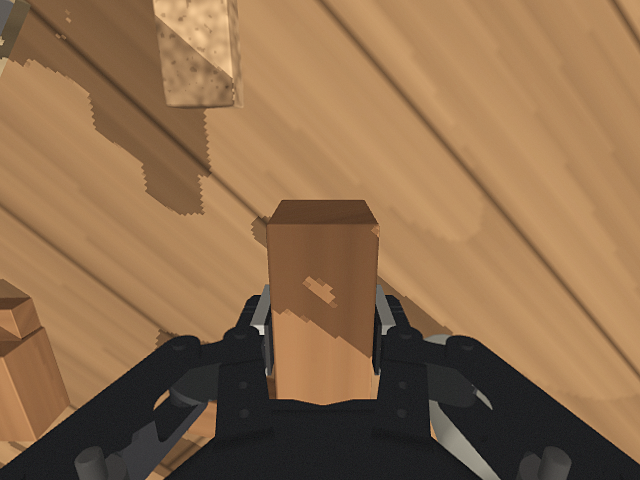

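Call:
jog_arm([
  [-25,-20,-15,-5],
  [-25,-50,-35,-11],
  [-25,-84,-53,-17],
  [-25,-118,-74,-24],
  [-25,-152,-95,-30],
  [-25,-186,-116,-37],
  [-25,-220,-138,-43],
  [-25,-250,-160,-49],
])

```text
time: 11.12
position: [0.4377, 0.011, 0.1365]
eef_rot: [-1.23, 1.187, 1.229]
ft_force: [1.2, -0.2, -1.6]
finger_gap: 0.0395
```

Run:
```python
from h import *
need((.4681,-.1061,.12),187)
```

```text
pos [0.4377 0.011  0.1365] down [ 0.006  0.006 -1.   ] jaw dir [-1.    -0.03  -0.006] yaw -178.3 F [ 1.2 -0.2 -1.6] gap 0.0395 j [ 0.38  0.08 -0.35 -0.   -1.13 -0.35] t 11.12
need [  16.   -26.8 -118. ] turn [ -5.3 174.7]
```

Call:
jog_arm([
  [0,-10,-35,-3],
  [0,-20,-75,-5.3],
  [0,-27,-110,-5.3],
  [0,-27,-118,-5.3],
  [5,-27,-118,-5.3],
  [10,-27,-118,-5.3],
  [10,-27,-118,-5.3],
])

```text
time: 11.7
position: [0.4667, -0.1053, 0.124]
eef_rot: [-1.295, 1.143, 1.299]
ft_force: [-0.3, 1.1, 0.3]
finger_gap: 0.0395
```

Run:
```python
from h import *
need((.4681,-.1061,.06),187)
p=vision.read_camera("wrist");W=cloud(p);cv2.imwrite("pics/w8.png",p["pixels"][:,:,::-1]);np.save("w8.npy",p,allow_pickle=True)
```

```text
pos [ 0.4667 -0.1053  0.124 ] down [ 0.002  0.006 -1.   ] jaw dir [-0.993 -0.122 -0.003] yaw -173.0 F [-0.3  1.1  0.3] gap 0.0395 j [ 0.1   0.18 -0.27 -0.01 -1.12  0.02] t 11.7
need [64.  -1.1 -1.3] turn [ -0. 180.]
```

View pics/w8.png

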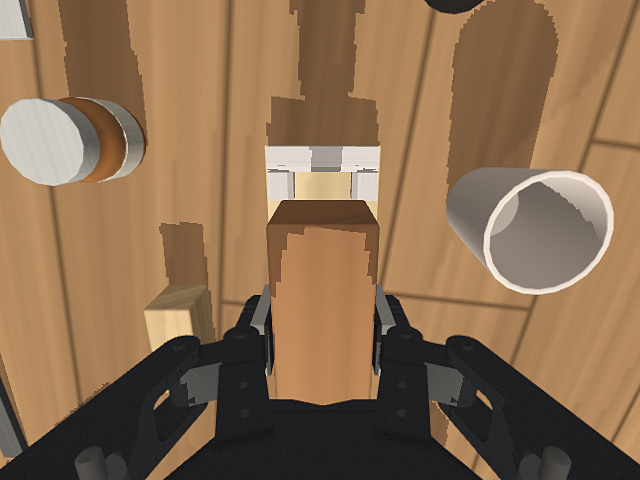

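The picture shows the blank over the pocket, with its rear edge at px (323,225) and the jig's end wall at (323,155). I'll measure both in the same cloud.

Run:
```python
from h import *
p=np.load("w8.npy",allow_pickle=True).item();W=cloud(p)
a=np.radians(97);ex=np.array([np.cos(a),np.sin(a)]);ey=np.array([-ex[1],ex[0]]);o=np.array([.46835,-.1079])
J=np.dstack([(W[...,:2]-o)@ex,(W[...,:2]-o)@ey,W[...,2]])*1000
def q(m): return J[np.nan_to_num(m).astype(bool)]
b=q((J[...,2]>148)&(J[...,2]<162)&(J[...,0]<-15)&(abs(J[...,1])<25)); 
print('blank top z',np.median(b[:,2]),'x min',np.percentile(b[:,0],[0,1]),'y',np.percentile(b[:,1],[0.5,99.5]),cv2.minAreaRect(b[:,:2].astype(np.float32)))
A=np.c_[b[:,:2],np.ones(len(b))];print('plane',np.linalg.lstsq(A,b[:,2],rcond=None)[0])
w=q((J[...,2]>22)&(J[...,2]<30)&(J[...,0]<-20)&(J[...,0]>-75)&(abs(J[...,1])<55))
print('wall x',np.percentile(w[:,0],[0,.5]),'y',np.percentile(w[:,1],[.5,99.5]))
e=w[w[:,0]<-52];print(cv2.minAreaRect(e[:,:2].astype(np.float32)))
f=q((J[...,2]>9)&(J[...,2]<15)&(J[...,0]<-20)&(J[...,0]>-75)&(abs(J[...,1])<30))
print('floor x',np.percentile(f[:,0],[0,.5,2]),'y',np.percentile(f[:,1],[2,98]))
```

```text
blank top z 155.1361871758899 x min [-44.13137674 -43.79282423] y [-18.31220304  20.9095058 ] ((-29.56475830078125, 1.3156509399414062), (29.123655319213867, 40.28833770751953), 0.030921820551156998)
plane [ 4.25975750e-02 -9.57272608e-04  1.56253753e+02]
wall x [-64.12241796 -64.05589569] y [-39.17417846  40.2493438 ]
((-58.163814544677734, 0.4966583251953125), (11.925920486450195, 80.4502182006836), 0.006993534043431282)
floor x [-64.10566469 -64.07607975 -44.4449557 ] y [-20.8392216   21.26344775]
```

Call:
jog_arm([
  [25,-1,-0.5,0],
  [50,-1,-0.5,0],
  [70,-1,-0.5,0],
  [70,-1,-0.5,0],
  [70,-1,-0.5,0],
])

```text
time: 12.17
position: [0.4679, -0.1044, 0.0546]
eef_rot: [-1.297, 1.143, 1.302]
ft_force: [0.6, 0.2, -0.4]
finger_gap: 0.0394
```

Run:
```python
from h import *
need((.4681,-.1061,.0245),187)
p=vision.read_camera("wrist");W=cloud(p);cv2.imwrite("pics/w9.png",p["pixels"][:,:,::-1])
a=np.radians(97);ex=np.array([np.cos(a),np.sin(a)]);ey=np.array([-ex[1],ex[0]]);o=np.array([.46835,-.1079])
J=np.dstack([(W[...,:2]-o)@ex,(W[...,:2]-o)@ey,W[...,2]])*1000
def q(m): return J[np.nan_to_num(m).astype(bool)]
zt=(robot.observe()["position"][2]+.0312)*1000
b=q((J[...,2]>zt-5)&(J[...,2]<zt+5)&(J[...,0]<-18)&(abs(J[...,1])<25)); 
print('blank top z',np.median(b[:,2]),zt,'x min',np.percentile(b[:,0],[0,1]),cv2.minAreaRect(b[:,:2].astype(np.float32)))
b=b[abs(b[:,1])<15];A=np.c_[b[:,:2],np.ones(len(b))];print('plane',np.linalg.lstsq(A,b[:,2],rcond=None)[0],len(b))
w=q((J[...,2]>22)&(J[...,2]<30)&(J[...,0]<-20)&(J[...,0]>-75)&(abs(J[...,1])<55))
e=w[w[:,0]<-52];print('wall',cv2.minAreaRect(e[:,:2].astype(np.float32)))
A=np.c_[e[:,:2],np.ones(len(e))];print('plane',np.linalg.lstsq(A,e[:,2],rcond=None)[0])
```

```text
pos [ 0.4679 -0.1044  0.0546] down [ 0.001  0.005 -1.   ] jaw dir [-0.992 -0.125 -0.002] yaw -172.8 F [ 0.6  0.2 -0.4] gap 0.0394 j [ 0.1   0.25 -0.37 -0.01 -0.94  0.02] t 12.17
need [30.1  0.  -1.9] turn [   0.2 -179.8]
blank top z 85.78935098898461 86.93089826575398 x min [-43.42810774 -42.97468911] ((-30.698104858398438, -0.14119720458984375), (40.16422653198242, 25.41762924194336), 89.89180755615234)
plane [1.85799971e-02 6.02966967e-04 8.63404345e+01] 5667
wall ((-58.03779220581055, 0.643951416015625), (12.069756507873535, 80.56632995605469), 0.002126941690221429)
plane [ 1.70993558e-02 -1.75257283e-03  2.66788328e+01]
```

View pics/w9.png

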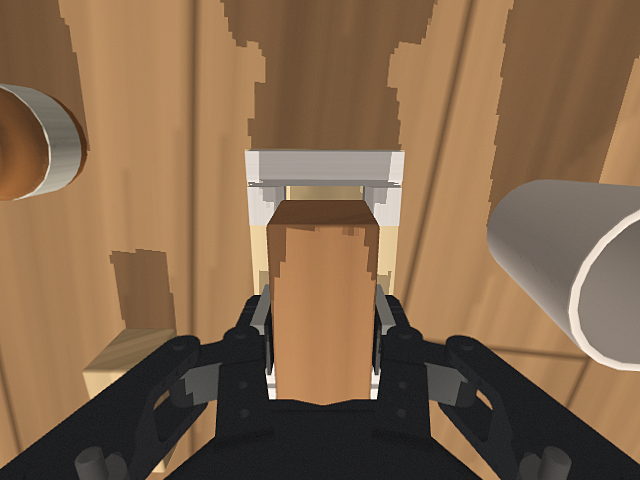

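Call:
jog_arm([
  [4,0.4,-1.5,0],
  [10,0.4,-1.5,0],
  [15,0.4,-1.5,0],
  [19,0.4,-1.5,0],
  [22,0.4,-1.5,0],
  [22,0.4,-1.5,0],
])

```text
time: 12.72
position: [0.4684, -0.106, 0.033]
eef_rot: [-1.298, 1.142, 1.301]
ft_force: [-0.0, -0.0, -1.0]
finger_gap: 0.0392
```

Run:
```python
from h import *
need((.4681,-.1061,.0245),187)
```

```text
pos [ 0.4684 -0.106   0.033 ] down [ 0.003  0.005 -1.   ] jaw dir [-0.992 -0.124 -0.003] yaw -172.9 F [-0. -0. -1.] gap 0.0392 j [ 0.1   0.28 -0.4  -0.01 -0.89  0.03] t 12.72
need [ 8.5  0.3 -0.1] turn [ 1.000e-01 -1.799e+02]
```

No contact yet, with the underside about 8 mm above the floor and already within the lead-ins.

Call:
jog_arm([
  [2,0,0,0],
  [4,0,0,0],
  [6,0,0,0],
  [7.5,0,0,0],
  [7.5,0,0,0],
  [7.5,0,0,0],
])

```text
time: 13.22
position: [0.4684, -0.106, 0.0254]
eef_rot: [-1.298, 1.142, 1.301]
ft_force: [0.2, -0.3, -0.9]
finger_gap: 0.0394
```

Run:
```python
from h import *
need((.4681,-.1061,.0245),187)
```

```text
pos [ 0.4684 -0.106   0.0254] down [ 0.003  0.005 -1.   ] jaw dir [-0.992 -0.124 -0.003] yaw -172.9 F [ 0.2 -0.3 -0.9] gap 0.0394 j [ 0.1   0.29 -0.41 -0.01 -0.87  0.03] t 13.22
need [ 0.9  0.3 -0. ] turn [ 1.000e-01 -1.799e+02]
```

Call:
jog_arm([
  [1,0,0,0],
  [1.5,0,0,0],
  [1.5,0,0,0],
  [1.5,0,0,0],
])

```text
time: 13.55
position: [0.4687, -0.1061, 0.0245]
eef_rot: [-1.299, 1.141, 1.3]
ft_force: [-1.3, -0.4, 5.7]
finger_gap: 0.0392
```

Call:
jog_arm([
  [0,0,0,0],
  [0,0,0,0],
  [0,0,0,0],
  [0,0,0,0],
  [0,0,0,0],
], jaw=-0.3)

```text
time: 13.97
position: [0.4686, -0.1061, 0.0244]
eef_rot: [-1.299, 1.142, 1.3]
ft_force: [0.8, 0.2, -0.3]
finger_gap: 0.0558
```

Call:
jog_arm([
  [-15,0,0,0],
  [-50,0,0,0],
  [-90,0,0,0],
  [-130,0,0,0],
  [-170,0,0,0],
  [-190,0,0,0],
  [-190,0,0,0],
])

```text
time: 14.55
position: [0.4708, -0.1075, 0.2201]
eef_rot: [-1.305, 1.135, 1.292]
ft_force: [0.2, 0.9, -0.3]
finger_gap: 0.0555
```

Run:
```python
from h import *
p=vision.read_camera("wrist");W=cloud(p);cv2.imwrite("pics/w10.png",p["pixels"][:,:,::-1]);np.save("w10.npy",p,allow_pickle=True)
a=np.radians(97);ex=np.array([np.cos(a),np.sin(a)]);ey=np.array([-ex[1],ex[0]]);o=np.array([.46835,-.1079])
J=np.dstack([(W[...,:2]-o)@ex,(W[...,:2]-o)@ey,W[...,2]])*1000
def q(m): return J[np.nan_to_num(m).astype(bool)]
b=q((J[...,2]>50)&(J[...,2]<62)&(J[...,0]<60)&(abs(J[...,1])<35)); 
print('blank z',np.median(b[:,2]),cv2.minAreaRect(b[:,:2].astype(np.float32)))
A=np.c_[b[:,:2],np.ones(len(b))];print('plane',np.linalg.lstsq(A,b[:,2],rcond=None)[0],len(b))
h=q((J[...,2]>42)&(J[...,2]<52)&(J[...,0]>80)&(J[...,0]<150)&(abs(J[...,1])<45));print('housing',cv2.minAreaRect(h[:,:2].astype(np.float32)))
A=np.c_[h[:,:2],np.ones(len(h))];print('plane',np.linalg.lstsq(A,h[:,2],rcond=None)[0],len(h))
h=q((J[...,2]>60)&(J[...,2]<75)&(J[...,0]>80)&(J[...,0]<150)&(abs(J[...,1])<45));print('pin',cv2.minAreaRect(h[:,:2].astype(np.float32)),np.median(h[:,2]))
h=q((J[...,2]>28)&(J[...,2]<40)&(J[...,0]>45)&(J[...,0]<80)&(abs(J[...,1])<14));print('tenon',cv2.minAreaRect(h[:,:2].astype(np.float32)),np.median(h[:,2]))
print('mallet',rect(W,(.4,-.297),.05,.07,.085))
```

```text
blank z 55.67484647709209 ((-0.08225250244140625, -0.7465744018554688), (89.47023010253906, 39.98004913330078), 0.3709012567996979)
plane [ 1.73327231e-03 -1.90215377e-03  5.56609190e+01] 3841
housing ((111.67144775390625, 0.2319660186767578), (56.5465087890625, 59.996822357177734), 0.007388686761260033)
plane [ 1.36272928e-02 -1.14804019e-03  4.53567337e+01] 2277
pin ((111.9346694946289, 0.4141998291015625), (16.954425811767578, 17.052921295166016), 55.891822814941406) 66.45534115763901
tenon ((64.41281127929688, -0.38575077056884766), (22.06692886352539, 21.70075225830078), 1.0043892860412598) 33.665654478830795
mallet (((399.0702819824219, -279.62066650390625), (54.611209869384766, 20.584924697875977), 6.08165979385376), 1698, np.float64(0.07541957722402495))
```

View pics/w10.png

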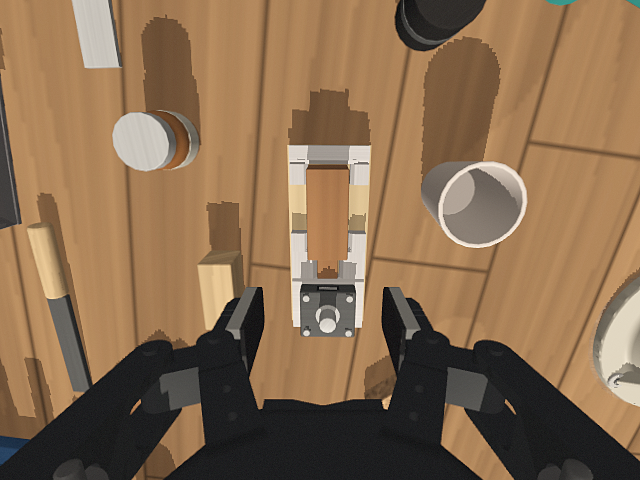

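The blank is seated at px (327,213), its top is at 55.7 mm and level, and the pin at (327,318) is still up. Next is the mallet.

Run:
```python
from h import *
need((.388,-.368,.2),171)
```

```text
pos [ 0.4695 -0.107   0.2171] down [ 0.009  0.005 -1.   ] jaw dir [-0.992 -0.125 -0.01 ] yaw -172.8 F [-1.3  0.9 -0.6] gap 0.0552 j [ 0.1   0.12 -0.1  -0.   -1.35  0.03] t 14.6
need [  15.   113.5 -248.8] turn [  16.2 -163.8]
```

Call:
jog_arm([
  [1,16,-36,3],
  [3,32,-72,6],
  [5,48,-108,9],
  [7,65,-144,12],
  [10,82,-180,14],
  [12,98,-216,16],
  [15,113,-249,16],
  [15,113,-249,16],
], jaw=-0.3)

```text
time: 15.27
position: [0.3855, -0.3721, 0.1973]
eef_rot: [-1.088, 1.273, 1.091]
ft_force: [1.1, 1.0, 0.4]
finger_gap: 0.0556
```

Run:
```python
from h import *
need((.388,-.368,.2),171)
p=vision.read_camera("wrist");W=cloud(p);cv2.imwrite("pics/w11.png",p["pixels"][:,:,::-1]);np.save("w11.npy",p,allow_pickle=True)
print('head',rect(W,(.4,-.297),.05,.07,.085),'handle',rect(W,(.387,-.397),.064,.045,.06))
```

```text
pos [ 0.3855 -0.3721  0.1973] down [ 0.004  0.007 -1.   ] jaw dir [-0.987  0.159 -0.003] yaw 170.9 F [1.1 1.  0.4] gap 0.0556 j [-0.48  0.24  0.01 -0.01 -1.33  0.32] t 15.27
need [-2.7 -1.8  4.5] turn [-1.000e-01  1.799e+02]
head (((400.7080993652344, -299.1877136230469), (56.856014251708984, 56.46746063232422), 30.122690200805664), 2905, np.float64(0.07566727701937997)) handle (((386.8045349121094, -395.10833740234375), (123.99549102783203, 23.65333366394043), 81.27301025390625), 3766, np.float64(0.05148498401188553))
```

View pics/w11.png

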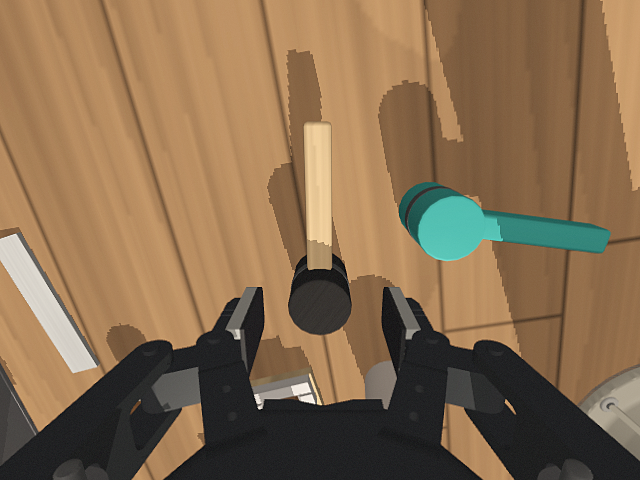

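The black mallet's head is at px (320,300) with its handle going up to (317,122). The turquoise look-alike at (450,225) stays clear. I'm gripping the handle 57 mm from the head.

Run:
```python
from h import *
need((.3917,-.3548,.02),171.3)
```

```text
pos [ 0.3864 -0.3701  0.1976] down [ 0.005  0.007 -1.   ] jaw dir [-0.987  0.159 -0.004] yaw 170.9 F [0.2 0.1 0.3] gap 0.0559 j [-0.48  0.24  0.   -0.01 -1.34  0.32] t 15.32
need [177.7  -2.1  14.5] turn [ -0.4 179.6]
```

Call:
jog_arm([
  [35,-3,18,0],
  [70,-3,18,0],
  [105,-3,18,0],
  [130,-3,18,0],
  [130,-3,18,0],
  [130,-3,18,0],
])

```text
time: 15.82
position: [0.3921, -0.3509, 0.0668]
eef_rot: [-1.086, 1.273, 1.095]
ft_force: [0.1, 0.3, 1.1]
finger_gap: 0.0553
```

Run:
```python
from h import *
need((.3917,-.3548,.02),171.3)
```

```text
pos [ 0.3921 -0.3509  0.0668] down [ 0.002  0.009 -1.   ] jaw dir [-0.988  0.158 -0.   ] yaw 170.9 F [0.1 0.3 1.1] gap 0.0553 j [-0.44  0.32 -0.23 -0.01 -1.02  0.29] t 15.82
need [46.7 -0.2 -4.4] turn [ -0.4 179.6]
```

Call:
jog_arm([
  [5,0,-4.4,-0.4],
  [20,0,-4.4,-0.4],
  [40,0,-4.4,-0.4],
  [46,0,-4.4,-0.4],
  [46,0,-4.4,-0.4],
  [46,0,-4.4,-0.4],
])

```text
time: 16.32
position: [0.3923, -0.3555, 0.022]
eef_rot: [-1.093, 1.269, 1.099]
ft_force: [0.8, -0.9, 0.1]
finger_gap: 0.0559
```

Run:
```python
from h import *
need((.3917,-.3548,.02),171.3)
```

```text
pos [ 0.3923 -0.3555  0.022 ] down [ 0.003  0.007 -1.   ] jaw dir [-0.989  0.15  -0.002] yaw 171.4 F [ 0.8 -0.9  0.1] gap 0.0559 j [-0.45  0.38 -0.28 -0.01 -0.91  0.3 ] t 16.32
need [2.  0.7 0.6] turn [ 1.000e-01 -1.799e+02]
```

Call:
jog_arm([
  [2,0.7,0,0],
  [2,0.7,0,0],
  [2,0.7,0,0],
  [2,0.7,0,0],
  [2,0.7,0,0],
  [2,0.7,0,0],
  [2,0.7,0,0],
  [2,0.7,0,0],
], jaw=1, squeeze=110)

```text
time: 16.98
position: [0.3922, -0.3559, 0.0213]
eef_rot: [-1.095, 1.269, 1.098]
ft_force: [-0.0, -0.1, 6.3]
finger_gap: 0.0221
```

Run:
```python
from h import *
need((.3917,-.3548,.02),171.3)
```

```text
pos [ 0.3922 -0.3559  0.0213] down [ 0.004  0.006 -1.   ] jaw dir [-0.989  0.149 -0.004] yaw 171.4 F [-0.  -0.1  6.3] gap 0.0221 j [-0.45  0.38 -0.29 -0.01 -0.9   0.3 ] t 16.98
need [1.3 0.6 1. ] turn [ 1.000e-01 -1.799e+02]
```

Call:
jog_arm([
  [-10,0,0,0],
  [-25,0,0,0],
  [-55,0,0,0],
  [-90,0,0,0],
  [-120,0,0,0],
  [-120,0,0,0],
])

```text
time: 17.48
position: [0.3943, -0.3589, 0.1477]
eef_rot: [-1.105, 1.266, 1.089]
ft_force: [0.9, -0.3, -3.2]
finger_gap: 0.0221
```

Run:
```python
from h import *
a=np.radians(81.3);m=np.array([np.cos(a),np.sin(a)])
need((.4544-.043*m[0],.0034-.043*m[1],.12),171.3)
p=vision.read_camera("wrist");W=cloud(p);cv2.imwrite("pics/w12.png",p["pixels"][:,:,::-1])
p=vision.read_camera("scene");cv2.imwrite("pics/s12.png",cv2.resize(p["pixels"][60:260,180:420,::-1],None,fx=3,fy=3))
```

```text
pos [ 0.3943 -0.3589  0.1477] down [ 0.013 -0.001 -1.   ] jaw dir [-0.989  0.149 -0.013] yaw 171.5 F [ 0.9 -0.3 -3.2] gap 0.0221 j [-0.45  0.26 -0.1  -0.01 -1.2   0.3 ] t 17.48
need [ 28.2  -5.1 324.1] turn [   0.2 -179.8]
```

View pics/w12.png

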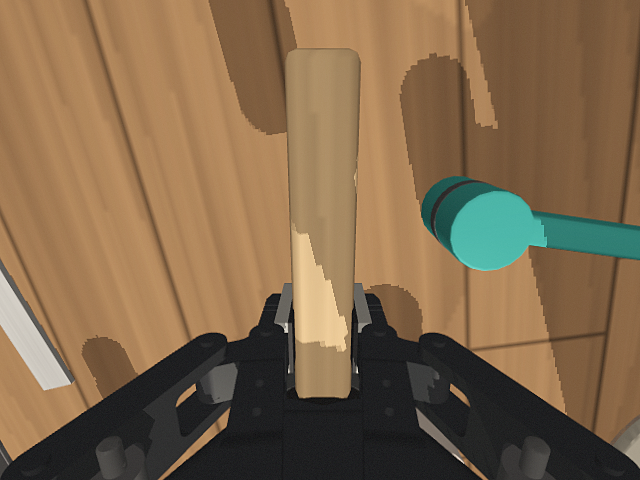

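View pics/s12.png

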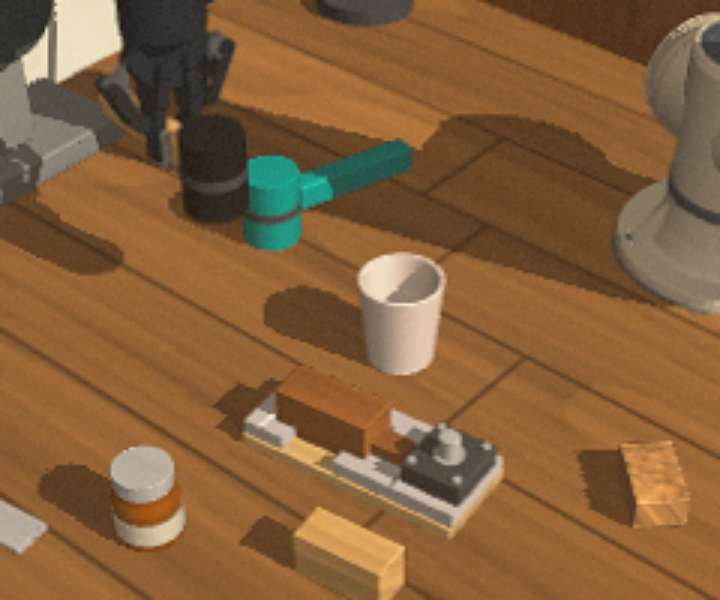

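The mallet is held level, with its head free at scene px (213,170), and the blank still sits at (335,405). Moving over the pin.

Call:
jog_arm([
  [0,0,30,0],
  [0,0,70,0],
  [0,0,110,0],
  [0,-1,150,0],
  [0,-2,190,0],
  [0,-3,230,0],
  [5,-4,270,0],
  [10,-5,305,0],
])

```text
time: 18.25
position: [0.441, -0.0532, 0.132]
eef_rot: [-1.094, 1.27, 1.099]
ft_force: [0.5, -0.1, -3.8]
finger_gap: 0.0224
```

Run:
```python
from h import *
a=np.radians(81.3);m=np.array([np.cos(a),np.sin(a)])
need((.4544-.043*m[0],.0034-.043*m[1],.12),171.3)
```

```text
pos [ 0.441  -0.0532  0.132 ] down [ 0.003  0.007 -1.   ] jaw dir [-0.989  0.15  -0.002] yaw 171.4 F [ 0.5 -0.1 -3.8] gap 0.0224 j [ 0.23  0.1  -0.34 -0.01 -1.13 -0.38] t 18.25
need [12.1 -4.7 14.8] turn [ 1.000e-01 -1.799e+02]
```

Call:
jog_arm([
  [0,-5,15,0],
  [6,-5,15,0],
  [12,-5,15,0],
  [12,-5,15,0],
  [12,-5,15,0],
])

```text
time: 18.67
position: [0.4469, -0.0399, 0.1187]
eef_rot: [-1.092, 1.273, 1.101]
ft_force: [0.3, -0.1, -4.5]
finger_gap: 0.0222
```

Run:
```python
from h import *
a=np.radians(81.3);m=np.array([np.cos(a),np.sin(a)])
need((.4544-.043*m[0],.0034-.043*m[1],.088),171.3)
p=vision.read_camera("scene");cv2.imwrite("pics/s13.png",cv2.resize(p["pixels"][130:280,220:420,::-1],None,fx=4,fy=4))
W=cloud(p); t=vision.place_of(p,"mallet_head");print([(np.round(d["centre"],4).tolist(),round(d["confidence"],2)) for d in t])
p=vision.read_camera("top");W=cloud(p);print(rect(W,(.457,.015),.04,.12,.15))
```

```text
pos [ 0.4469 -0.0399  0.1187] down [-0.001  0.006 -1.   ] jaw dir [-0.989  0.151  0.001] yaw 171.3 F [ 0.3 -0.1 -4.5] gap 0.0222 j [ 0.26  0.13 -0.35 -0.01 -1.1  -0.41] t 18.67
need [30.7 -0.9  0.7] turn [   0. -180.]
[([0.4584, 0.0172, 0.1346], 0.92), ([0.2787, -0.3555, 0.0364], 0.73), ([0.7749, 0.0718, 0.0121], 0.22)]
(((0.0, 0.0), (0.0, 0.0), 0.0), 0, np.float64(nan))
  return _methods._mean(a, axis=axis, dtype=dtype,
  ret = ret.dtype.type(ret / rcount)
```

View pics/s13.png

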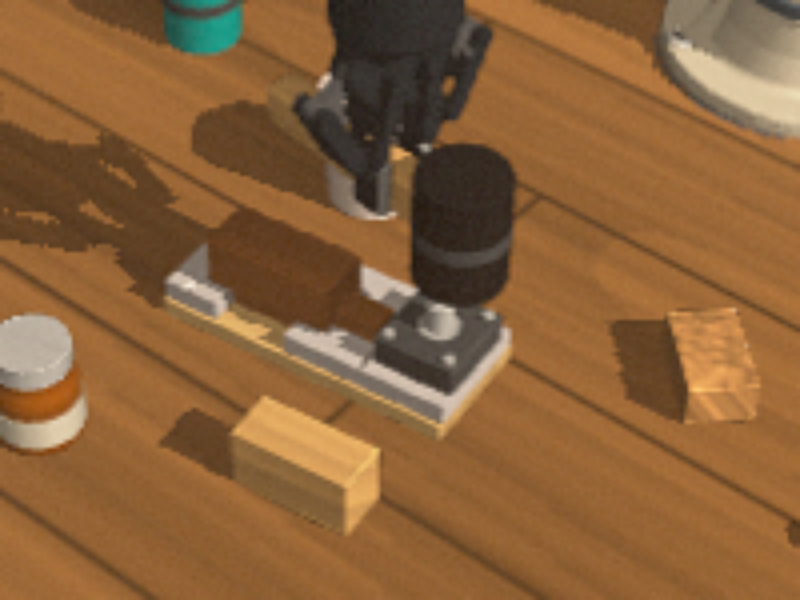

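The head hangs above the pin at zoom px (440,320), about 14 mm past it as planned. I'll come down in stages and watch the force.

Call:
jog_arm([
  [8,-1,0.5,0],
  [16,-1,0.5,0],
  [22,-1,0.5,0],
  [26,-1,0.5,0],
  [28,-1,0.5,0],
  [28,-1,0.5,0],
])

```text
time: 19.32
position: [0.4488, -0.0393, 0.0914]
eef_rot: [-1.093, 1.272, 1.099]
ft_force: [-0.7, -0.0, -2.7]
finger_gap: 0.0224
```

Call:
jog_arm([
  [3,0,0,0],
  [6,0,0,0],
  [8,0,0,0],
  [10,0,0,0],
  [10,0,0,0],
])

```text
time: 19.73
position: [0.4495, -0.0393, 0.0818]
eef_rot: [-1.094, 1.27, 1.098]
ft_force: [0.2, -1.1, 1.2]
finger_gap: 0.0225
```

Run:
```python
from h import *
need((.4479,-.0391,.070),171.3)
p=vision.read_camera("scene");cv2.imwrite("pics/s14.png",cv2.resize(p["pixels"][130:280,220:420,::-1],None,fx=4,fy=4))
```

```text
pos [ 0.4495 -0.0393  0.0818] down [ 0.003  0.006 -1.   ] jaw dir [-0.989  0.151 -0.002] yaw 171.3 F [ 0.2 -1.1  1.2] gap 0.0225 j [ 0.26  0.17 -0.41 -0.01 -0.99 -0.41] t 19.73
need [11.8  1.6 -0.1] turn [   0. -180.]
```

View pics/s14.png

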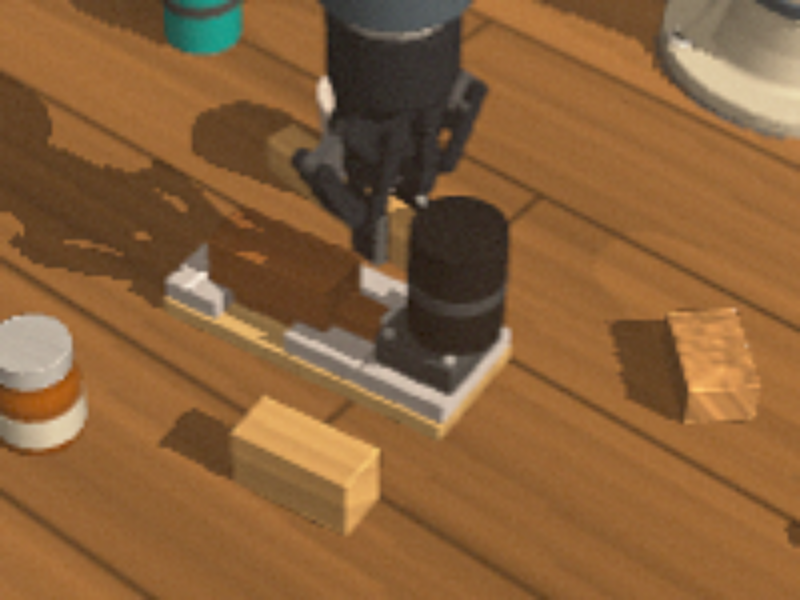

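The mallet is on the pin and the force is rising. Pushing on.

Call:
jog_arm([
  [3,0,0,0],
  [6,0,0,0],
  [9,0,0,0],
  [11,0,0,0],
  [13,0,0,0],
  [13,0,0,0],
])

```text
time: 20.28
position: [0.4499, -0.0398, 0.0714]
eef_rot: [-1.096, 1.27, 1.098]
ft_force: [-11.5, -1.9, 28.1]
finger_gap: 0.0222
```

Run:
```python
from h import *
need((.4479,-.0391,.070),171.3)
p=vision.read_camera("scene");cv2.imwrite("pics/s15.png",cv2.resize(p["pixels"][130:280,220:420,::-1],None,fx=4,fy=4))
```

```text
pos [ 0.4499 -0.0398  0.0714] down [ 0.004  0.005 -1.   ] jaw dir [-0.989  0.149 -0.004] yaw 171.4 F [-11.5  -1.9  28.1] gap 0.0222 j [ 0.26  0.18 -0.42 -0.   -0.96 -0.4 ] t 20.28
need [1.4 2.1 0.4] turn [ 1.000e-01 -1.799e+02]
```

View pics/s15.png

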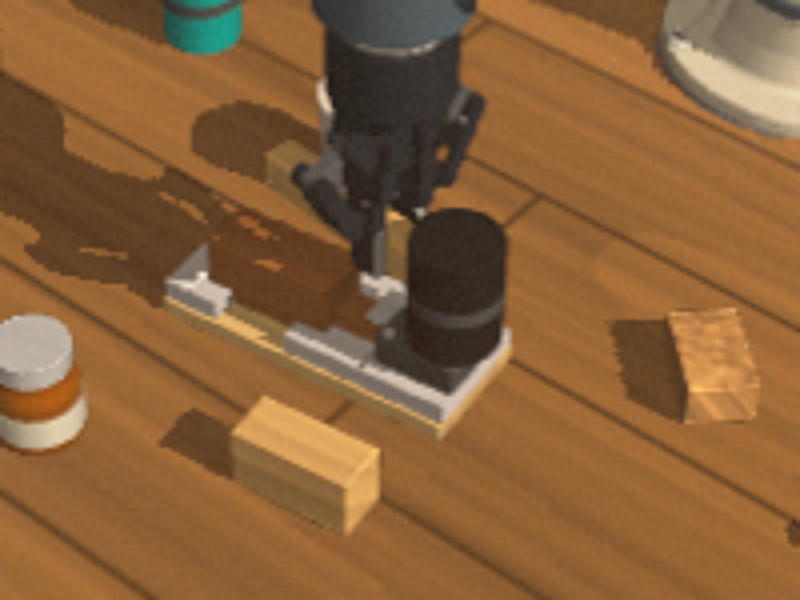

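A force of 28 N with the TCP at the expected end height suggests the pin is home, and the tongue shows at px (388,310). I'll lift and check.

Call:
jog_arm([
  [-10,0,0,0],
  [-35,0,0,0],
  [-60,0,0,0],
  [-75,0,0,0],
  [-75,0,0,0],
])

```text
time: 20.75
position: [0.4513, -0.0397, 0.1485]
eef_rot: [-1.098, 1.265, 1.095]
ft_force: [0.7, -0.3, -4.1]
finger_gap: 0.0228
```

Call:
jog_arm([
  [0,5,-30,0],
  [0,5,-65,0],
  [0,5,-105,0],
  [0,5,-145,0],
  [0,5,-185,0],
  [0,5,-225,0],
  [0,5,-260,0],
  [0,5,-290,0],
])

```text
time: 21.42
position: [0.4017, -0.3271, 0.1434]
eef_rot: [-1.094, 1.266, 1.097]
ft_force: [1.8, 0.8, -3.2]
finger_gap: 0.0223
```

Run:
```python
from h import *
need((.3922,-.3559,.03),171.4)
for n in ("scene","top"):
    p=vision.read_camera(n);W=cloud(p)
    cv2.imwrite(f"pics/{n}16.png",cv2.resize(p["pixels"][130:280,220:420,::-1] if n=="scene" else p["pixels"][210:360,320:560,::-1],None,fx=3,fy=3,interpolation=2))
    a=np.radians(97);ex=np.array([np.cos(a),np.sin(a)]);ey=np.array([-ex[1],ex[0]]);o=np.array([.46835,-.1079])
    J=np.dstack([(W[...,:2]-o)@ex,(W[...,:2]-o)@ey,W[...,2]])*1000
    def q(m): return J[np.nan_to_num(m).astype(bool)]
    b=q((J[...,2]>50)&(J[...,2]<62)&(J[...,0]<60)&(J[...,0]>-60)&(abs(J[...,1])<35));print('blank',cv2.minAreaRect(b[:,:2].astype(np.float32)),np.median(b[:,2]))
    h=q((J[...,0]>107)&(J[...,0]<117)&(abs(J[...,1])<5));print('pin z',h[:,2].round(1))
    h=q((J[...,0]>90)&(J[...,0]<135)&(abs(J[...,1])>13)&(abs(J[...,1])<22));print('housing z',np.median(h[:,2]))
```

```text
pos [ 0.4017 -0.3271  0.1434] down [ 0.007  0.008 -1.   ] jaw dir [-0.989  0.151 -0.006] yaw 171.3 F [ 1.8  0.8 -3.2] gap 0.0223 j [-0.39  0.24 -0.14 -0.01 -1.19  0.24] t 21.42
need [113.1   5.7 -30.9] turn [-1.000e-01  1.799e+02]
blank ((1.6282196044921875, -0.49244117736816406), (44.11728286743164, 91.06314086914062), 89.68763732910156) 54.67525277157975
pin z [51.3 50.9 49.2 46.6 49.7 51.8 49.8 50.9 51.8 48.3 48.6]
housing z 46.01235652226776
blank ((2.0570945739746094, 0.35018348693847656), (88.88656616210938, 40.2042236328125), 1.1152727603912354) 55.30970165409421
pin z [48.9 49.  53.2 47.9 49.7 53.5 51.4 49.5 48.2 47.9 50.7 51.7 51.1 47.7
 51.6 48.3 54.3 50.  50.5 48.3 47.7 52.  49.8 47.4]
housing z 46.56157608664624
```

View pics/scene16.png

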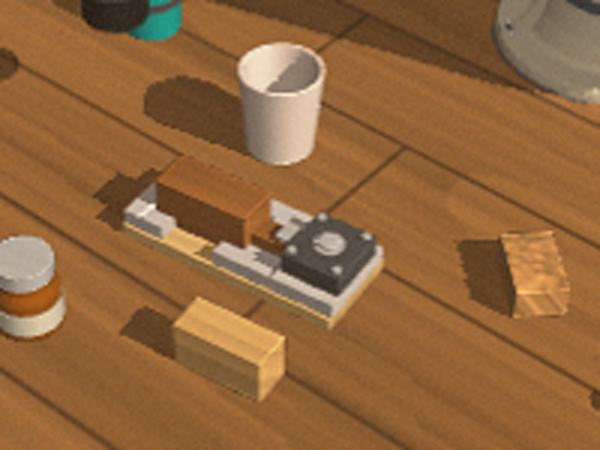

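The pin sits about 4 mm proud at px (330,243) and the tongue at (290,232) is over the tenon. Returning the mallet.

Call:
jog_arm([
  [10,6,-20,0],
  [35,6,-31,0],
  [70,6,-31,0],
  [95,6,-31,0],
  [105,6,-31,0],
  [105,6,-31,0],
  [105,6,-31,0],
])

```text
time: 22.1
position: [0.3915, -0.3573, 0.0376]
eef_rot: [-1.092, 1.269, 1.096]
ft_force: [-0.5, 0.6, -3.3]
finger_gap: 0.0224
```

Run:
```python
from h import *
need((.3922,-.3559,.0213),171.4)
p=vision.read_camera("scene");cv2.imwrite("pics/s17.png",cv2.resize(p["pixels"][80:230,180:380,::-1],None,fx=4,fy=4))
```

```text
pos [ 0.3915 -0.3573  0.0376] down [ 0.005  0.008 -1.   ] jaw dir [-0.988  0.153 -0.004] yaw 171.2 F [-0.5  0.6 -3.3] gap 0.0224 j [-0.45  0.36 -0.26 -0.01 -0.94  0.3 ] t 22.1
need [16.3 -0.4  1.3] turn [ -0.2 179.8]
```

View pics/s17.png

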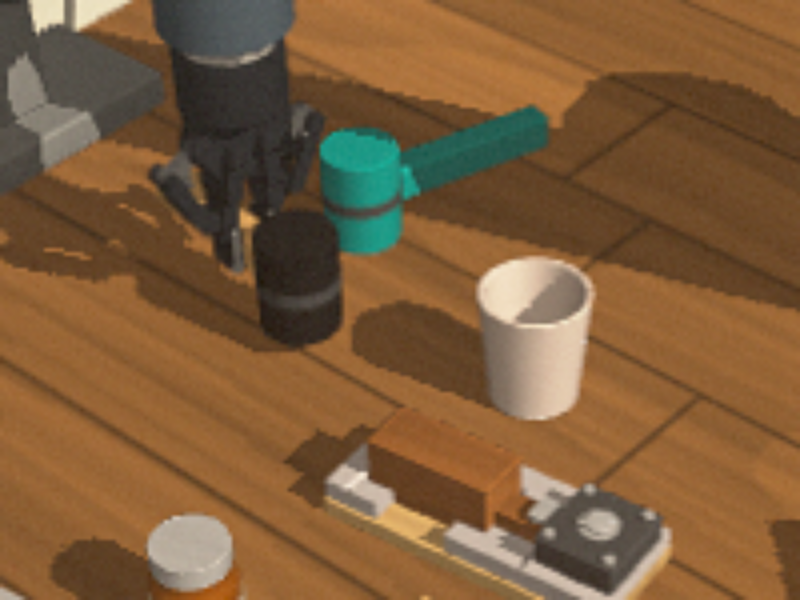

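The mallet hangs just above its old spot, with its head at px (298,280). Going down gently.

Call:
jog_arm([
  [4,0,1,0],
  [8,0,1,0],
  [12,0,1,0],
  [14,0,1,0],
  [15,0,1,0],
  [15,0,1,0],
])

```text
time: 22.65
position: [0.3925, -0.3566, 0.0236]
eef_rot: [-1.093, 1.268, 1.094]
ft_force: [0.1, -0.1, -4.6]
finger_gap: 0.0225
```

Call:
jog_arm([
  [1,0,0,0],
  [2,0,0,0],
  [3,0,0,0],
  [3,0,0,0],
])

```text
time: 22.98
position: [0.3927, -0.3568, 0.0213]
eef_rot: [-1.094, 1.268, 1.094]
ft_force: [-1.4, 1.4, 2.8]
finger_gap: 0.0226
```

Call:
jog_arm([
  [1,0,0,0],
  [1.5,0,0,0],
  [1.5,0,0,0],
])

```text
time: 23.23
position: [0.3927, -0.357, 0.0212]
eef_rot: [-1.095, 1.268, 1.093]
ft_force: [-3.2, 2.3, 9.5]
finger_gap: 0.0226
```

Call:
jog_arm([
  [0,0,0,0],
  [0,0,0,0],
  [0,0,0,0],
  [0,0,0,0],
  [0,0,0,0],
], jaw=-0.3)

```text
time: 23.65
position: [0.3928, -0.3571, 0.0211]
eef_rot: [-1.095, 1.268, 1.093]
ft_force: [0.1, -0.5, 0.5]
finger_gap: 0.0555
```

Call:
jog_arm([
  [-10,0,0,0],
  [-40,0,0,0],
  [-80,0,0,0],
  [-120,0,0,0],
  [-160,0,0,0],
  [-170,0,0,0],
  [-170,0,0,0],
])

```text
time: 24.23
position: [0.3933, -0.3595, 0.1965]
eef_rot: [-1.103, 1.265, 1.085]
ft_force: [-0.7, -0.1, -0.6]
finger_gap: 0.0554
```

Run:
```python
from h import *
need((.4686,-.107,.21),187)
p=vision.read_camera("wrist");W=cloud(p);cv2.imwrite("pics/w18.png",p["pixels"][:,:,::-1])
print('head',rect(W,(.4,-.297),.05,.07,.085),'handle',rect(W,(.387,-.397),.064,.045,.06))
m=np.nan_to_num((abs(W[...,2]-.052)<.006)&(np.hypot(W[...,0]-.387,W[...,1]+.397)<.06)).astype(bool);q=W[m]
print(np.linalg.lstsq(np.c_[q[:,:2]-q[:,:2].mean(0),np.ones(len(q))],q[:,2],rcond=None)[0])
```

```text
pos [ 0.3933 -0.3595  0.1965] down [ 0.016 -0.    -1.   ] jaw dir [-0.988  0.152 -0.016] yaw 171.3 F [-0.7 -0.1 -0.6] gap 0.0554 j [-0.45  0.23 -0.02 -0.01 -1.31  0.3 ] t 24.23
need [-12.4 -36.2 261. ] turn [-15.7 164.3]
head (((401.3197021484375, -300.1914367675781), (56.65721130371094, 56.82267761230469), 38.425331115722656), 3037, np.float64(0.07566267106741792)) handle (((386.89208984375, -395.7287902832031), (124.8312759399414, 24.085031509399414), 81.3006362915039), 3989, np.float64(0.05145667763246653))
[0.00372426 0.00087784 0.05132936]
```

View pics/w18.png

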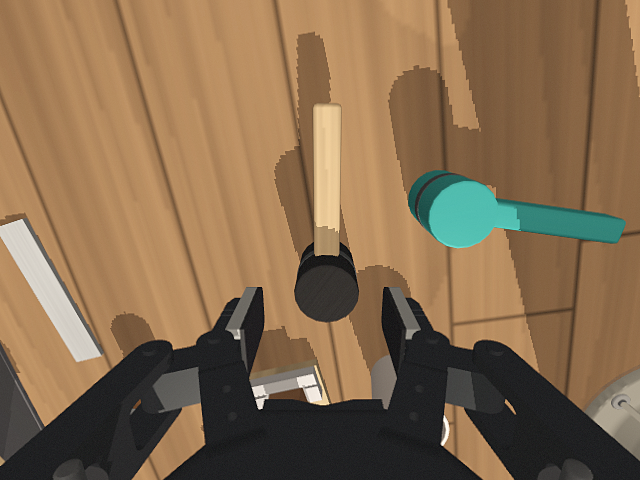

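The mallet stands upright, with its head at px (327,285) and the handle level. One last close look at the jig from the wrist camera.

Call:
jog_arm([
  [-4,-5,37,-2],
  [-8,-10,74,-5],
  [-12,-15,110,-8],
  [-12,-20,147,-11],
  [-12,-26,184,-13],
  [-12,-31,221,-15],
  [-12,-36,258,-15.5],
  [-12,-36,260,-15.5],
])

```text
time: 24.95
position: [0.4681, -0.1025, 0.2063]
eef_rot: [-1.302, 1.138, 1.292]
ft_force: [0.6, 0.2, 0.4]
finger_gap: 0.0556
```

Call:
jog_arm([
  [0,0,0,0],
  [0,0,0,0],
])

```text
time: 25.12
position: [0.4676, -0.1019, 0.2054]
eef_rot: [-1.301, 1.139, 1.295]
ft_force: [-0.1, 0.5, 0.4]
finger_gap: 0.0554
```

Run:
```python
from h import *
p=vision.read_camera("wrist");W=cloud(p);cv2.imwrite("pics/w19.png",p["pixels"][:,:,::-1])
a=np.radians(97);ex=np.array([np.cos(a),np.sin(a)]);ey=np.array([-ex[1],ex[0]]);o=np.array([.46835,-.1079])
J=np.dstack([(W[...,:2]-o)@ex,(W[...,:2]-o)@ey,W[...,2]])*1000
def q(m): return J[np.nan_to_num(m).astype(bool)]
b=q((J[...,2]>50)&(J[...,2]<62)&(J[...,0]<60)&(J[...,0]>-60)&(abs(J[...,1])<35));print('blank',cv2.minAreaRect(b[:,:2].astype(np.float32)),np.median(b[:,2]))
A=np.c_[b[:,:2],np.ones(len(b))];print('plane',np.linalg.lstsq(A,b[:,2],rcond=None)[0])
h=q((J[...,0]>108)&(J[...,0]<116)&(abs(J[...,1])<4));print('pin z',np.median(h[:,2]))
h=q((J[...,2]>42)&(J[...,2]<49)&(J[...,0]>80)&(J[...,0]<150)&(abs(J[...,1])<45));print('housing',cv2.minAreaRect(h[:,:2].astype(np.float32)),np.median(h[:,2]))
print('setup',rect(W,(.575,0),.06,.03,.055)); print(robot.observe()["time"])
```

```text
blank ((0.08244705200195312, -0.7046642303466797), (89.63529968261719, 40.138397216796875), 0.2625548541545868) 55.70183524292344
plane [ 1.87184730e-03 -1.45308483e-03  5.56876185e+01]
pin z 50.554482463715075
housing ((110.50824737548828, 0.1960926055908203), (60.83612060546875, 59.957210540771484), 0.1392390877008438) 46.752551976848494
setup (((575.0098266601562, 0.6925735473632812), (36.486366271972656, 81.12925720214844), 7.397709369659424), 2352, np.float64(0.04376044604291304))
25.1667
```

View pics/w19.png

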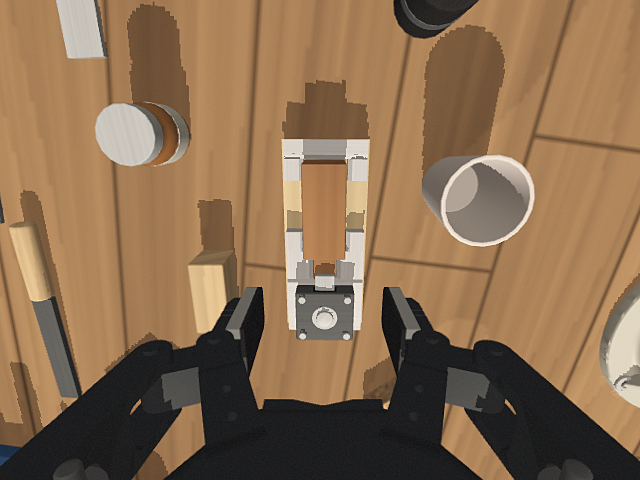

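The blank is seated at px (324,210), the tongue is out at (324,283), and the pin is flush-low at (324,318). The pin's top reads 50.6 mm, against 66.5 mm when it was up, so it is about 15.9 mm down. Handing in.

Run:
```python
from cell import job
print(job.close_job())
```

```text
the job is handed in; nothing more can be done
None
```

I did the whole job and handed it in at about 25 s of the 72 s allowed; the hand-in reports no verdict. The setup block is out on the bench, the narrow-tenon blank is seated and released, and the pin is driven home with the mallet. The mallet is back on its head close to its original spot.

My last checks, from the wrist camera:
- **Blank:** within about 1 mm of the pocket centre, about 0.3° off in yaw, and level to about 0.002 rad. Its top is 55.7 mm above the bench; seated should be 56 mm.
- **Pin:** about 15.9 mm down, with the lock tongue visible over the tenon. The push peaked at about 28 N on the wrist sensor, which I took as the end stop.
- **Mallet:** upright, head top at about 76 mm and handle level.
- **Setup block:** flat on the bench, clear of the jig.

**Disagreements:** the scene and top cameras put the blank 1.6 to 2 mm off along the jig. That is about as far as their calibration error goes, and I trusted the closer wrist view. I did not measure the bystanders one by one. The ones in view in the last picture (jar, cup, file, steel bar) looked undisturbed.

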